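# Check the craft baskets into the store stand

## Robot

A 7-joint arm with a two-finger parallel gripper is mounted at the origin on the work surface. World frame = base frame: x ahead of the robot, y to its left, z up, the work surface at z = 0. Lengths are in m, angles in rad, forces in N, time in s.
With the tool pointing down it reaches from about 0.425 to 0.875 m from the base axis. Payload 8.4 kg.
Tool frame: the origin (TCP) lies between the finger pads; the fingertips stand 14 mm ahead of it and the grasp point (between the pads) lies 5 mm behind it (bot.tip_extent is the distance from the TCP to the fingertips, in m); z points along the fingers, y is the line along which they close (so a half turn about z gives the same grasp; the last joint's range is limited). The gripper opens to 85 mm and grips with 20 to 120 N. Pads are 22 mm wide; open, the fingers measure 114 mm over their backs; the gripper's body (76 mm by 85 mm) begins 54 mm behind the grasp point. The pads swing forward as they close: fully open they stand 13 mm farther back than shut.
Start: joints at [1.039, 0.333, 0.04, 1.465, -0.013, 1.343, -0.059], TCP at [0.273, -0.59, 0.245] pointing down, gripper open.
Joint ranges: [-2.58, 2.58], [-0.38, 2.09], [-1.3, 1.39], [0.25, 2.4], [-1.5, 4.64], [0.08, 2.09], [-2.65, 2.65]. Speed limits (rad/s): [2.22, 2.22, 2.79, 2.79, 3.14, 3.14, 3.14].

## Interface

Orientations are given as a unit quaternion [x, y, z, w].
In Python, from cell import bot gives the robot as it stands.
- The arm moves only by the tool move_arm, never from a script. Its argument "moves" is a list of rows, each an object with "slide": the shift along the tool's x, y, z in units of 30 mm (1.0 is 30 mm), a list of three; "twist": the turn about the tool's z in units of 8 degrees (1.0 is 8 degrees); "claw": the finger opening in mm, from 0 to 85.4. A call has 1 to 8 rows; each row is the pose to reach, as a shift and turn from the pose commanded when the call began, along the tool's axes at that moment; what a row does not reach only later rows make up. A row lasts 1/10 s, in which the tool goes at most 50 mm and 8.59 degrees, less where a joint would pass 70% of its speed; a pose out of reach is approached as far as the arm can. A call with a gripper value outside its range is refused whole. The fingers move at their own pace and stop on an object; "grip_force" is the grip in N (left out, the last holds). Time passes only in rows, so rows that repeat a pose let the fingers close. It gives the time, the measured TCP pose, the force, the opening and the grip force at its end, in the units of the state.
- bot.state(): the state, without advancing time (a new reading comes with each control period).
- bot.snapshot(name): name is "side" or "top" or "wrist"; returns (picture, depth): 420x560x3 uint8, red, green, blue; 420x560 float32, m along the optical axis (not along the pixel's ray), 0 where there is no reading.
- bot.camera_info(name): a dict with "fov_y" (degrees; the focal length in pixels is half the picture's height over the tangent of half this angle, whatever the lens; pixels are square), "cx", "cy" (the principal point, pixels), "T" (4x4, takes a point from camera to world coordinates); the wrist camera has in their place "hand_eye" (4x4, takes a point from camera to tool coordinates, whose origin is the TCP and whose axes are the flange's). Camera axes: x right, y down, z forward; pixel columns grow to the right and rows downward; lengths in m; the calibration is good to about 2 mm. The wrist camera is an equidistant fisheye: a pixel r from the principal point sees the ray r / f radians off the axis. A picture is of the moment at which its call begins: read the wrist's pose just before it. camera_info takes no time and is no camera call.
- bot.hand_in(): hands the job in; it is judged then, once.
The state is a dict: "t": time; "joint_pos": joint angles; "dq": joint speeds; "joint_efforts": joint torques, N m; "eef_pos": TCP position; "tcp_rot": TCP orientation; "force": force on the tool from outside, world axes, zero at the start; "ft_torque": the same for the moment, N m; "gripper_width": finger opening in m; "finger_force": force on a finger pad.
Only numpy, scipy, OpenCV 4.12 (cv2) and the standard library are available. Lean on these libraries where they do the work, as an engineer would, in place of code of your own. Each camera call takes 0.05 s, during which the arm holds its last target. There are 200 camera calls.

## Task

Move every craft basket hanging on the steel stand over to the wooden stand, one basket to a hook with its label still facing you, carrying each one level and never setting it down. When all of them hang there, pick up the label reader and read the baskets' labels in order from the shallowest basket to the deepest, holding the reader aimed squarely at each label and steady for about two seconds; then lay the reader flat in the middle of its cork mat. Leave the glue bottle, the tin and the tape core alone.

Things in the scene. Friction and masses are not known exactly. Their poses are not given: they have to be found in the camera images.
- returns: fixed bare steel stand (round steel posts and rail), where the baskets hang at the start; 390 mm wide (y), 230 mm tall, rail along y at x = 0 to 0.025 m; origin on the table under the rail. Its three hooks, 130 mm apart, point along its -x (towards the robot): each two parallel level 8 mm prongs 30 mm apart, the tips turned up 14 mm
- store: fixed wooden stand (square posts, beam, base board), where they must hang; 390 mm wide (y), 230 mm tall, rail along y at x = 0 to 0.025 m; origin on the table under the rail. Its three hooks, 130 mm apart, point along its -x (towards the robot): each two parallel level 8 mm prongs 30 mm apart, the tips turned up 14 mm
- store_hook0 (a point): left (+y) hook of the wooden stand: the seat, on top of and midway between its prongs, where a basket's bar should rest; axes as the stand. The prongs run from the rail, 60 mm behind, to 25 mm in front (-x) of it, then turn up, ending 39 mm in front; lift a bar 20 mm or more over the seat to clear them, and draw it 60 mm out
- store_hook1 (a point): middle hook of the wooden stand: the seat, on top of and midway between its prongs, where a basket's bar should rest; axes as the stand. The prongs run from the rail, 60 mm behind, to 25 mm in front (-x) of it, then turn up, ending 39 mm in front; lift a bar 20 mm or more over the seat to clear them, and draw it 60 mm out
- store_hook2 (a point): right (-y) hook of the wooden stand: the seat, on top of and midway between its prongs, where a basket's bar should rest; axes as the stand. The prongs run from the rail, 60 mm behind, to 25 mm in front (-x) of it, then turn up, ending 39 mm in front; lift a bar 20 mm or more over the seat to clear them, and draw it 60 mm out
- shallow: loose hanging basket, the shallow one (may be absent): grey plastic box 70 (x) by 92 (y) by 40 mm tall with jars fixed in it, and a steel bail: 8 mm bar along y, 84 mm between uprights. Origin at the middle of the box's underside, z up; rim 40 mm and underside of the bar 105 mm above it; front (label side) is its -x
- shallow_eye (a point): underside of that basket's bar, middle: the point that rests on the hook seat
- shallow_grip (a point): point to grasp in the wooden block on the middle of the bar, 38 mm above the eye; block is 24 by 24 mm (x, y), from 8 to 63 mm above the eye, standing free on all sides for fingers from above, closing along y (or x)
- shallow_label: white bar-code card 56 by 34 mm at the front rim of that basket, facing forward and 45 degrees up; origin at the centre of its face, x axis = outward normal, y across its width; 47 mm in front of the eye and 73 mm below it
- middle: loose hanging basket, the middle one (may be absent): grey plastic box 70 (x) by 92 (y) by 65 mm tall with jars fixed in it, and a steel bail: 8 mm bar along y, 84 mm between uprights. Origin at the middle of the box's underside, z up; rim 65 mm and underside of the bar 130 mm above it; front (label side) is its -x
- middle_eye (a point): underside of that basket's bar, middle: the point that rests on the hook seat
- middle_grip (a point): point to grasp in the wooden block on the middle of the bar, 38 mm above the eye; block is 24 by 24 mm (x, y), from 8 to 63 mm above the eye, standing free on all sides for fingers from above, closing along y (or x)
- middle_label: white bar-code card 56 by 34 mm at the front rim of that basket, facing forward and 45 degrees up; origin at the centre of its face, x axis = outward normal, y across its width; 47 mm in front of the eye and 73 mm below it
- deep: loose hanging basket, the deep one (may be absent): grey plastic box 70 (x) by 92 (y) by 90 mm tall with jars fixed in it, and a steel bail: 8 mm bar along y, 84 mm between uprights. Origin at the middle of the box's underside, z up; rim 90 mm and underside of the bar 155 mm above it; front (label side) is its -x
- deep_eye (a point): underside of that basket's bar, middle: the point that rests on the hook seat
- deep_grip (a point): point to grasp in the wooden block on the middle of the bar, 38 mm above the eye; block is 24 by 24 mm (x, y), from 8 to 63 mm above the eye, standing free on all sides for fingers from above, closing along y (or x)
- deep_label: white bar-code card 56 by 34 mm at the front rim of that basket, facing forward and 45 degrees up; origin at the centre of its face, x axis = outward normal, y across its width; 47 mm in front of the eye and 73 mm below it
- reader_mid (a point): hand-held label reader (loose, 150 g): middle of its straight handle, half-way up (17 mm above its flat underside); handle 115 mm long (x) by 30 mm wide (y) by 34 mm tall, grasp here across y; x points to its nose, z up; the black nose, 46 mm wide, spans 38 to 78 mm ahead of here in x
- reader: the same reader; origin at the middle of its underside, axes as above
- beam: the reader's glass window in the nose, 68 mm ahead of the reader's origin and 12 mm above its underside; its x axis is the reading line, forward and 45 degrees down when the reader is level. Always on, it reads a label 40 to 120 mm away on this line, within 15 mm of it sideways, met squarely to within about 20 degrees
- mat: fixed cork mat 190 (x) by 150 (y) by 4 mm on the table, origin at the centre of its underside: where the reader belongs
- glue: bystander, leave alone: white glue bottle, 50 mm across, 130 mm tall; origin under its centre
- tin: bystander, leave alone: aluminium tin, 60 mm across, 70 mm tall; origin under its centre
- tape: bystander, leave alone: empty card tape core, 76 mm across, 20 mm tall; origin under its centre

How it is judged:
By the outcome, as a careful person would: the job done as asked, in the order asked, and still so for the second after the job is handed in, with the robot touching nothing.
Of shallow, middle, deep only 2 to 3 are there at a start; the rules pass over those that are not, and their reading is None.
At some moment in a run one of reader may be knocked a few centimetres aside while the robot is not near it.
It also fails if it takes over 210 s, if anything falls off the work surface, if the arm or the gripper's body presses on something with over 40 N, if the wrist force passes 120 N, or if a joint passes its speed limit or range.

## Working session

There is one attempt and no reset: what is moved stays moved. The work goes in short steps, Python scripts to look and compute and a tool call to move; the robot and the scene stay as the last step left them, time stands still between calls to the robot, and variables do not carry over. Pictures are saved under pics/ and viewed, at most 14 in all, crops included, and the job is handed in when it is done.

Besides the shell and the picture viewer there is one more tool, called by a JSON object that holds its "fn" and its "kwargs", one argument or row to a line. move_arm: Moves the arm, as the interface text tells. Its arguments: {"type":"object","properties":{"moves":{"type":"array"},"grip_force":{"type":"number"}},"required":["moves"]}

```bash
mkdir -p pics; cat > h.py <<'E'
import numpy as np, cv2
from cell import bot
from scipy.spatial.transform import Rotation as R
def snap(n,tag):
    s=bot.state(); im,d=bot.snapshot(n); cv2.imwrite(f'pics/{tag}.png',im[:,:,::-1]); np.savez(f'pics/{tag}.npz',im=im,d=d,p=s['eef_pos'],q=s['tcp_rot']); return im,d
def cloud(n,tag):
    z=np.load(f'pics/{tag}.npz'); d=z['d']; c=bot.camera_info(n); f=210/np.tan(np.radians(c['fov_y']/2))
    v,u=np.mgrid[0:420,0:560]; x=u-c['cx'];y=v-c['cy']
    if n=='wrist':
        r=np.hypot(x,y)+1e-9; t=r/f; P=np.stack([np.tan(t)*x/r*d,np.tan(t)*y/r*d,d],-1)
        T=np.eye(4);T[:3,:3]=R.from_quat(z['q']).as_matrix();T[:3,3]=z['p'];T=T@c['hand_eye']
    else: P=np.stack([x/f*d,y/f*d,d],-1);T=np.array(c['T'])
    W=P@T[:3,:3].T+T[:3,3]; W[d==0]=np.nan; return W
E
python3 - <<'E'
from h import *
for n in('side','top'):
    im,d=snap(n,n+'0'); c=bot.camera_info(n); print(n,c['fov_y'],np.round(c['T'],3).tolist())
a=np.hstack([cv2.imread('pics/side0.png'),cv2.imread('pics/top0.png')]);
s=bot.state();print(s['eef_pos'],R.from_quat(s['tcp_rot']).as_matrix().round(3),s['t'])
E
```

```text
side 50.93486826312794 [[-0.92, -0.271, 0.282, 0.299], [-0.391, 0.609, -0.69, 0.706], [0.015, -0.745, -0.667, 0.87], [0.0, 0.0, 0.0, 1.0]]
top 51.24793839933111 [[-0.0, -0.999, 0.05, 0.513], [-1.0, -0.0, -0.013, 0.011], [0.013, -0.05, -0.999, 1.261], [0.0, 0.0, 0.0, 1.0]]
[ 0.2724349 -0.5897263  0.2445201] [[ 0.908  0.419 -0.001]
 [ 0.419 -0.908  0.001]
 [-0.    -0.001 -1.   ]] 0.1
```

View pics/side0.png

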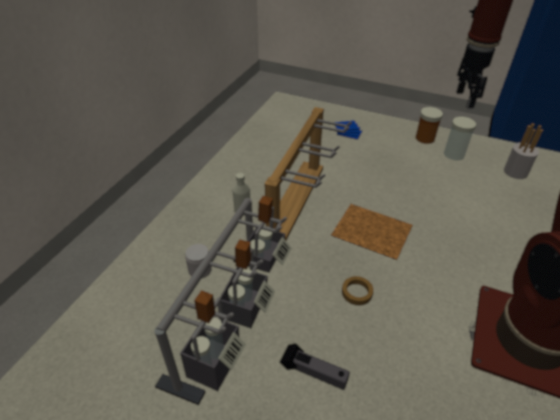

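View pics/top0.png

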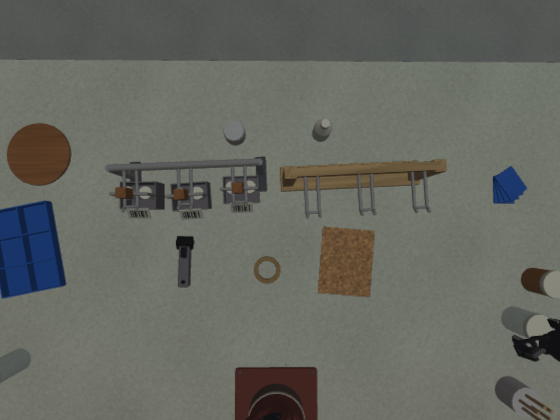

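The side view shows three baskets on the steel stand. In the top view their blocks are at about (122,192), (181,194) and (238,187). The wooden stand's hooks are at columns 313, 367 and 420, the reader at (184,260) and the mat at (347,262).

```bash
python3 - <<'E'
from h import *
im=cv2.imread('pics/top0.png'); cv2.imwrite('pics/c1.png',cv2.resize(im[150:225,100:270],None,fx=4.7,fy=4.7,interpolation=cv2.INTER_CUBIC))
cv2.imwrite('pics/c2.png',cv2.resize(im[150:305,275:450],None,fx=3.8,fy=3.8,interpolation=cv2.INTER_CUBIC))
im=cv2.imread('pics/side0.png'); 
W=cloud('top','top0')
def m(sel,b):
    v0,v1,u0,u1=b; P=W[v0:v1,u0:u1].reshape(-1,3); k=sel(P); return P[k]
# rails: z~0.23
for n,b in(('steel',(155,180,105,268)),('wood',(155,195,278,450))):
    P=m(lambda P:(P[:,2]>.215)&(P[:,2]<.26),b); c=np.polyfit(P[:,1],P[:,0],1); print(n,len(P),c,P.min(0).round(3),P.max(0).round(3))
for n,b in(('a',(178,206,112,134)),('b',(178,206,170,192)),('c',(176,200,228,248)) ):
    P=m(lambda P:P[:,2]>.2,b); zt=np.nanpercentile(P[:,2],90); Q=P[P[:,2]>zt-.01]; print(n,zt,np.median(Q,0).round(4),Q.min(0).round(3),Q.max(0).round(3),len(Q))
for u,v in((140,195),(197,197),(243,197),(311,200),(367,200),(422,200),(313,214),(367,211),(421,210)): print((u,v),W[v-3:v+4,u-6:u+7,2].round(2).tolist()[3], W[v,u].round(3))
E
```

```text
steel 953 [-0.04203386  0.66789648] [0.625 0.034 0.215] [0.676 0.409 0.225]
wood 1704 [-0.04849187  0.63712197] [ 0.59  -0.407  0.215] [ 0.674 -0.018  0.232]
a 0.2781586936364444 [0.5895 0.3498 0.2768] [0.578 0.338 0.269] [0.601 0.364 0.282] 129
b 0.2774188461776872 [0.5851 0.2195 0.2763] [0.574 0.208 0.267] [0.597 0.231 0.282] 122
c 0.27827046039471504 [0.6008 0.0892 0.2767] [0.589 0.078 0.271] [0.612 0.101 0.282] 115
(140, 195) [0.22, 0.22, 0.22, 0.22, 0.22, 0.22, 0.22, 0.22, 0.22, 0.22, 0.22, 0.22, 0.22] [0.587 0.324 0.218]
(197, 197) [0.22, 0.21, 0.21, 0.16, 0.16, 0.16, 0.16, 0.16, 0.16, 0.16, 0.16, 0.15, 0.13] [0.586 0.199 0.16 ]
(243, 197) [0.1, 0.11, 0.11, 0.11, 0.11, 0.11, 0.12, 0.12, 0.22, 0.21, 0.21, 0.11, 0.11] [0.589 0.086 0.115]
(311, 200) [0.21, 0.22, 0.22, -0.0, 0.0, -0.0, 0.0, -0.0, -0.0, 0.0, 0.0, 0.0, 0.21] [ 0.588 -0.102  0.003]
(367, 200) [0.22, -0.0, -0.0, -0.0, -0.0, -0.0, -0.0, -0.0, 0.0, -0.0, 0.21, 0.21, 0.22] [ 0.588 -0.266 -0.005]
(422, 200) [-0.0, -0.0, -0.0, -0.0, 0.0, 0.0, -0.0, -0.0, 0.0, 0.21, 0.22, 0.22, 0.0] [ 0.588 -0.425 -0.002]
(313, 214) [0.22, 0.22, 0.0, -0.0, -0.0, -0.0, -0.0, 0.0, -0.0, -0.0, 0.0, 0.22, 0.22] [ 0.548 -0.108 -0.003]
(367, 211) [0.22, 0.22, -0.0, -0.0, 0.0, -0.0, 0.0, -0.0, 0.0, 0.0, -0.0, 0.22, 0.22] [ 0.556 -0.264  0.001]
(421, 210) [0.22, 0.23, 0.23, -0.0, -0.01, 0.0, -0.0, 0.0, -0.0, -0.0, -0.0, 0.0, 0.22] [ 0.559 -0.421 -0.002]
```

View pics/c1.png

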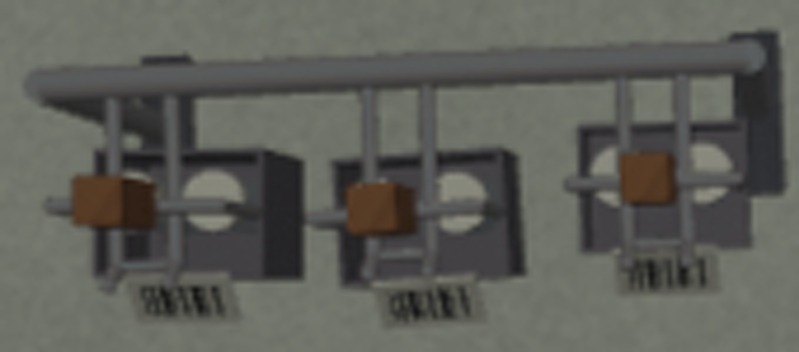

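View pics/c2.png

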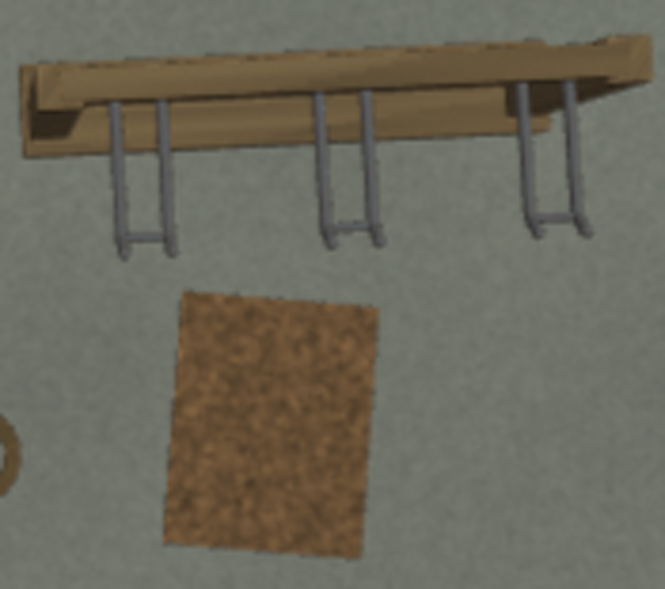

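The crops show the steel hooks running nearly straight down the picture with a bar on each. The wooden hooks' tips are at about crop (125,255)-(172,252), (330,243)-(378,240) and (538,233)-(588,233). The mat's corners are at (182,292), (378,308), (362,557) and (165,543).

```bash
python3 - <<'E'
from h import *
W=cloud('top','top0')
P=W.reshape(-1,3)
H=P[(P[:,2]>.19)&(P[:,2]<.245)&(P[:,0]<.612)&(P[:,0]>.5)]
Hw=H[H[:,1]<-.04]
# prongs fit
k=0
from scipy.cluster.vq import kmeans2
for y0 in(-.09,-.113,-.225,-.25,-.35,-.38):pass
for lo,hi in((-.2,-.05),(-.32,-.2),(-.46,-.32)):
    Q=Hw[(Hw[:,1]>lo)&(Hw[:,1]<hi)]; Qp=Q[(Q[:,0]>.57)&(Q[:,0]<.605)]; mid=lambda A:(A[:,1].min()+A[:,1].max())/2
    for a,b in((.57,.582),(.59,.602)):
        A=Q[(Q[:,0]>a)&(Q[:,0]<b)];print('x',A[:,0].mean().round(4),'ymid',mid(A).round(4),np.median(A[:,2]).round(4),end=' ')
    print('tip',np.percentile(Q[:,0],[0,2,5]).round(4))
# rail faces
for n,y in(('st',[.37,.29,.15,.06]),('wd',[-.04,-.15,-.3,-.39])):
    for yy in y:
        A=P[(abs(P[:,1]-yy)<.012)&(P[:,2]>.20)&(P[:,0]>.61)&(P[:,0]<.72)];print(n,yy,A[:,0].min().round(4),A[:,0].max().round(4),A[:,2].max().round(4))
# bars
for y in(.35,.22,.09):
    A=P[(abs(P[:,1]-y)<.06)&(abs(P[:,1]-y)>.022)&(P[:,2]>.205)&(P[:,2]<.245)&(P[:,0]<.612)&(P[:,0]>.56)]
    c=np.polyfit(A[:,1],A[:,0],1);print('bar',y,len(A),c,np.polyval(c,y))
M=[(182,292),(378,308),(362,557),(165,543)]
C=[W[int(150+v/3.8),int(275+u/3.8)] for u,v in M];print('mat',np.mean(C,0),np.degrees(np.arctan2(*(C[0]-C[3])[1::-1])))
S=cloud('side','side0').reshape(-1,3)
for y in(.35,.22,.09):
    A=S[(abs(S[:,1]-y)<.05)&(S[:,0]<.57)&(S[:,0]>.5)&(S[:,2]>.02)&(S[:,2]<.14)];print(y,np.percentile(A[:,2],[0,1,5]).round(3))
D=P[(P[:,2]>.014)&(P[:,2]<.06)&(P[:,0]>.36)&(P[:,0]<.53)&(abs(P[:,1]-.215)<.06)]
print('reader',len(D),D.min(0),D.max(0),D.mean(0));h=D[D[:,0]<.45];c=np.polyfit(h[:,0],h[:,1],1);print(c,h.mean(0),np.median(h[:,2]))
E
```

```text
x 0.5754 ymid -0.1338 0.2128 x 0.5968 ymid -0.1328 0.2127 tip [0.532  0.5345 0.539 ]
x 0.5755 ymid -0.218 0.2132 x 0.5957 ymid -0.2168 0.2134 tip [0.539  0.5414 0.5437]
x 0.5757 ymid -0.3465 0.2133 x 0.5959 ymid -0.3446 0.2131 tip [0.5461 0.5484 0.5508]
st 0.37 0.611 0.6618 0.2231
st 0.29 0.6478 0.6639 0.2214
st 0.15 0.6543 0.6721 0.225
st 0.06 0.6572 0.6745 0.2238
wd -0.04 0.6256 0.6561 0.2285
wd -0.15 0.6348 0.6562 0.2284
wd -0.3 0.6423 0.6637 0.23
wd -0.39 0.643 0.6737 0.2321
bar 0.35 61 [-0.00184234  0.59079802] 0.5901532061130036
bar 0.22 60 [-0.0715333   0.60253012] 0.5867927978877517
bar 0.09 63 [-0.03122551  0.60525762] 0.6024473208470774
mat [ 0.41224916 -0.20228121 -0.00041438] -3.6936480995411953
0.35 [0.058 0.061 0.065]
0.22 [0.084 0.086 0.089]
0.09 [0.127 0.127 0.128]
reader 597 [0.36048155 0.23186561 0.01434018] [0.48523486 0.27490794 0.04591901] [0.42742685 0.25391997 0.03229707]
[-0.03511893  0.26897837] [0.40570402 0.25473048 0.03244224] 0.033074674579617436
```

Baskets: deep at y≈0.35, middle at 0.22, shallow at 0.09. I'll move the nearest first to the farthest hook, so each passes only empty hooks.

{"fn": "move_arm", "kwargs": {
  "moves": [
    {"slide": [0.4, -0.3, -0.6], "twist": 0, "claw": 60},
    {"slide": [1.2, -1, -1.6], "twist": 0, "claw": 60},
    {"slide": [2.2, -1.8, -2.8], "twist": 0, "claw": 60},
    {"slide": [3.2, -2.6, -3.8], "twist": 0, "claw": 60},
    {"slide": [4.2, -3.4, -4.6], "twist": 0, "claw": 60},
    {"slide": [5.2, -4.2, -5.1], "twist": 0, "claw": 60},
    {"slide": [6.2, -5, -5.2], "twist": 0, "claw": 60},
    {"slide": [7.2, -5.8, -5.2], "twist": 0, "claw": 60}
  ]
}}

```text
t: 0.9
eef_pos: [0.3966, -0.3389, 0.4038]
tcp_rot: [0.977, 0.215, 0.001, 0.001]
force: [-0.2, -0.9, -0.4]
gripper_width: 0.0599
finger_force: 0.0
```

{"fn": "move_arm", "kwargs": {
  "moves": [
    {"slide": [1, -0.8, 0], "twist": 0.3, "claw": 60},
    {"slide": [2, -1.6, 0], "twist": 0.6, "claw": 60},
    {"slide": [3, -2.4, 0], "twist": 1.0, "claw": 60},
    {"slide": [4, -3.2, 0], "twist": 1.4, "claw": 60},
    {"slide": [5, -4, 0], "twist": 1.8, "claw": 60},
    {"slide": [6, -4.8, 0], "twist": 2.2, "claw": 60},
    {"slide": [7, -5.6, 0], "twist": 2.6, "claw": 60},
    {"slide": [7.8, -6.4, 0], "twist": 2.8, "claw": 60}
  ]
}}

```text
t: 1.7
eef_pos: [0.5277, -0.066, 0.4026]
tcp_rot: [1.0, 0.021, 0.0, 0.0]
force: [0.4, -0.6, -0.6]
gripper_width: 0.0597
finger_force: 0.0
```

```bash
cat >> h.py <<'E'
def to(x,y,z,yaw=None):
    s=bot.state();M=R.from_quat(s['tcp_rot']).as_matrix();cy=np.degrees(np.arctan2(M[1,0],M[0,0]))
    print('t',round(s['t'],2),'pos',s['eef_pos'].round(4),'yaw',cy.round(2),'tilt',np.degrees(np.arccos(-M[2,2])).round(2),'F',np.round(s['force'],1),'w',round(s['gripper_width'],4))
    print('slide',(M.T@(np.array([x,y,z])-s['eef_pos'])/.03).round(2),'twist',None if yaw is None else round((cy-yaw)/8,2))
E
python3 -c "
from h import *
to(.6008,.0892,.40,2.5)"
```

```text
t 1.7 pos [ 0.5277 -0.066   0.4026] yaw 2.35 tilt 0.05 F [ 0.4 -0.6 -0.6] w 0.0597
slide [ 2.65 -5.07  0.09] twist -0.02
```

{"fn": "move_arm", "kwargs": {
  "moves": [
    {"slide": [0.5, -1, 0], "twist": 0, "claw": 60},
    {"slide": [1.1, -2.1, 0], "twist": 0, "claw": 60},
    {"slide": [1.7, -3.2, 0], "twist": 0, "claw": 60},
    {"slide": [2.2, -4.2, 0], "twist": 0, "claw": 60},
    {"slide": [2.5, -4.8, 0], "twist": 0, "claw": 60},
    {"slide": [2.6, -5.0, 0], "twist": 0, "claw": 60},
    {"slide": [2.6, -5.0, 0], "twist": 0, "claw": 60}
  ]
}}

```text
t: 2.4
eef_pos: [0.5988, 0.0852, 0.4019]
tcp_rot: [1.0, 0.022, 0.0, 0.0]
force: [0.7, 0.1, -0.8]
gripper_width: 0.0598
finger_force: 0.0
```

```bash
python3 - <<'E'
from h import *
to(.6008,.0892,.247,2.5)
snap('wrist','w1'); W=cloud('wrist','w1').reshape(-1,3)
Q=W[(W[:,2]>.265)&(W[:,2]<.29)&(abs(W[:,0]-.6)<.03)&(abs(W[:,1]-.09)<.03)];print(len(Q),Q.min(0),Q.max(0),Q.mean(0))
A=W[(abs(W[:,1]-.09)<.05)&(abs(W[:,1]-.09)>.018)&(W[:,2]>.205)&(W[:,2]<.24)&(W[:,0]<.613)&(W[:,0]>.59)]
c=np.polyfit(A[:,1],A[:,0],1);print('bar',len(A),c,np.polyval(c,.089),A[:,2].max(),A[:,1].min(),A[:,1].max())
E
```

```text
t 2.4 pos [0.5988 0.0852 0.4019] yaw 2.5 tilt 0.01 F [ 0.7  0.1 -0.8] w 0.0598
slide [ 0.07 -0.13  5.16] twist 0.0
869 [0.58975701 0.07952521 0.26504359] [0.61401158 0.10397651 0.27915701] [0.60293579 0.09159601 0.27642156]
bar 504 [-0.0309734  0.6069536] 0.6041969655838694 0.22515027035047613 0.046604865972820805 0.1364141565150006
```

View pics/w1.png

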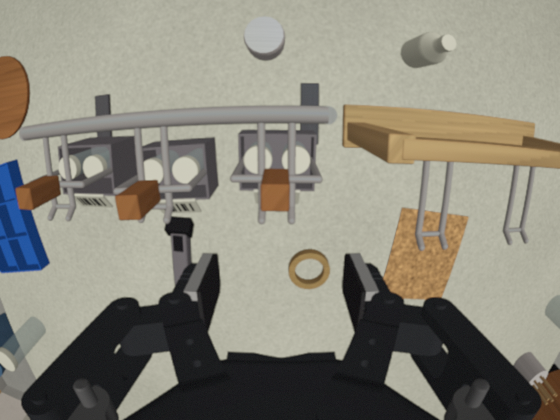

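The wrist view shows the shallow block at (275,188), clear on all sides. Descend and grip.

{"fn": "move_arm", "kwargs": {
  "moves": [
    {"slide": [0.05, -0.1, 0.8], "twist": 0, "claw": 60},
    {"slide": [0.1, -0.2, 2.0], "twist": 0, "claw": 60},
    {"slide": [0.1, -0.2, 3.2], "twist": 0, "claw": 60},
    {"slide": [0.1, -0.2, 4.2], "twist": 0, "claw": 60},
    {"slide": [0.1, -0.2, 4.8], "twist": 0, "claw": 60},
    {"slide": [0.1, -0.2, 5.1], "twist": 0, "claw": 60},
    {"slide": [0.1, -0.2, 5.15], "twist": 0, "claw": 60},
    {"slide": [0.1, -0.2, 5.15], "twist": 0, "claw": 60}
  ]
}}

```text
t: 3.25
eef_pos: [0.6023, 0.0896, 0.248]
tcp_rot: [1.0, 0.02, 0.001, 0.0]
force: [0.4, -0.2, -0.4]
gripper_width: 0.0597
finger_force: 0.0
```

{"fn": "move_arm", "kwargs": {
  "moves": [
    {"slide": [0, 0, 0], "twist": 0, "claw": 10},
    {"slide": [0, 0, 0], "twist": 0, "claw": 10},
    {"slide": [0, 0, 0], "twist": 0, "claw": 10},
    {"slide": [0, 0, 0], "twist": 0, "claw": 10},
    {"slide": [0, 0, 0], "twist": 0, "claw": 10},
    {"slide": [0, 0, 0], "twist": 0, "claw": 10},
    {"slide": [0, 0, 0], "twist": 0, "claw": 10},
    {"slide": [0, 0, 0], "twist": 0, "claw": 10}
  ],
  "grip_force": 70
}}

```text
t: 4.05
eef_pos: [0.6024, 0.0904, 0.2477]
tcp_rot: [1.0, 0.021, 0.001, -0.0]
force: [-0.4, -0.7, 6.3]
gripper_width: 0.0236
finger_force: 68.3
```

{"fn": "move_arm", "kwargs": {
  "moves": [
    {"slide": [0, 0, -0.2], "twist": 0, "claw": 10},
    {"slide": [0, 0, -0.5], "twist": 0, "claw": 10},
    {"slide": [0, 0, -0.8], "twist": 0, "claw": 10},
    {"slide": [0, 0, -1.05], "twist": 0, "claw": 10},
    {"slide": [0, 0, -1.2], "twist": 0, "claw": 10},
    {"slide": [-0.1, 0, -1.2], "twist": 0, "claw": 10},
    {"slide": [-0.4, 0, -1.2], "twist": 0, "claw": 10},
    {"slide": [-0.8, 0, -1.2], "twist": 0, "claw": 10}
  ]
}}

```text
t: 4.85
eef_pos: [0.5771, 0.0891, 0.2822]
tcp_rot: [1.0, 0.021, -0.001, -0.0]
force: [-0.8, -0.9, -2.1]
gripper_width: 0.0231
finger_force: 68.5
```

{"fn": "move_arm", "kwargs": {
  "moves": [
    {"slide": [-0.5, 0, 0], "twist": 0, "claw": 10},
    {"slide": [-1, 0, 0], "twist": 0, "claw": 10},
    {"slide": [-1.5, 0, 0], "twist": 0, "claw": 10},
    {"slide": [-2, 0, 0], "twist": 0, "claw": 10},
    {"slide": [-2.5, 0, 0], "twist": 0, "claw": 10},
    {"slide": [-2.8, 0, 0], "twist": 0, "claw": 10},
    {"slide": [-3, 0, 0], "twist": 0, "claw": 10},
    {"slide": [-3, 0, 0], "twist": 0, "claw": 10}
  ]
}}

```text
t: 5.65
eef_pos: [0.4875, 0.0853, 0.283]
tcp_rot: [1.0, 0.021, 0.0, 0.0]
force: [0.5, -0.2, -1.1]
gripper_width: 0.0233
finger_force: 68.6
```

```bash
python3 - <<'E'
from h import *
to(.49,-.349,.283,2.8)
snap('wrist','w2'); snap('side','s2')
a=cv2.imread('pics/s2.png')[60:400,100:420]; b=cv2.imread('pics/w2.png')[:340]
cv2.imwrite('pics/c3.png',cv2.resize(np.hstack([a,b]),(800,309)))
E
```

```text
t 5.65 pos [0.4875 0.0853 0.283 ] yaw 2.39 tilt 0.03 F [ 0.5 -0.2 -1.1] w 0.0233
slide [-5.200e-01  1.447e+01  1.000e-02] twist -0.05
```

View pics/c3.png

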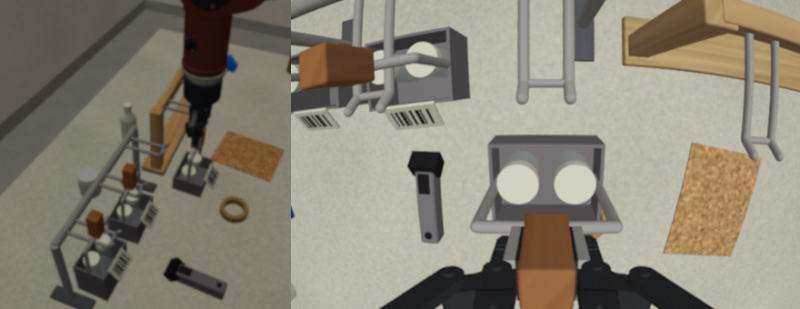

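The basket hangs level in the grip, off its hook and in front of the rail. Cross to hook 2.

{"fn": "move_arm", "kwargs": {
  "moves": [
    {"slide": [0, 0.3, 0], "twist": 0, "claw": 10},
    {"slide": [0, 0.9, 0], "twist": 0, "claw": 10},
    {"slide": [0, 1.7, 0], "twist": 0, "claw": 10},
    {"slide": [0, 2.6, 0], "twist": 0, "claw": 10},
    {"slide": [-0.1, 3.6, 0], "twist": 0, "claw": 10},
    {"slide": [-0.2, 4.6, 0], "twist": 0, "claw": 10},
    {"slide": [-0.2, 5.6, 0], "twist": 0, "claw": 10},
    {"slide": [-0.3, 6.6, 0], "twist": 0, "claw": 10}
  ]
}}

```text
t: 6.55
eef_pos: [0.4875, -0.1148, 0.2826]
tcp_rot: [1.0, 0.021, -0.0, -0.0]
force: [0.1, 0.5, -2.3]
gripper_width: 0.0235
finger_force: 68.7
```

{"fn": "move_arm", "kwargs": {
  "moves": [
    {"slide": [0, 1.0, 0], "twist": 0, "claw": 10},
    {"slide": [-0.1, 2.0, 0], "twist": 0, "claw": 10},
    {"slide": [-0.1, 3.0, 0], "twist": 0, "claw": 10},
    {"slide": [-0.1, 4.0, 0], "twist": 0, "claw": 10},
    {"slide": [-0.2, 5.0, 0], "twist": 0, "claw": 10},
    {"slide": [-0.2, 6.0, 0], "twist": 0, "claw": 10},
    {"slide": [-0.2, 6.8, 0], "twist": 0, "claw": 10},
    {"slide": [-0.2, 7.4, 0], "twist": -0.05, "claw": 10}
  ]
}}

```text
t: 7.35
eef_pos: [0.49, -0.3377, 0.282]
tcp_rot: [1.0, 0.023, -0.001, 0.0]
force: [0.8, -0.1, -1.8]
gripper_width: 0.023
finger_force: 68.7
```

{"fn": "move_arm", "kwargs": {
  "moves": [
    {"slide": [0, 0.3, 0], "twist": 0, "claw": 10},
    {"slide": [0, 0.4, 0], "twist": 0, "claw": 10},
    {"slide": [0, 0.4, 0], "twist": 0, "claw": 10}
  ]
}}

```text
t: 7.65
eef_pos: [0.4914, -0.3466, 0.2826]
tcp_rot: [1.0, 0.024, -0.0, -0.0]
force: [-0.0, 0.5, -2.0]
gripper_width: 0.0232
finger_force: 68.7
```

```bash
python3 - <<'E'
from h import *
to(.5855,-.3455,.283,2.8)
snap('wrist','w3'); snap('top','t3')
for n,t in(('wrist','w3'),('top','t3')):
    P=cloud(n,t).reshape(-1,3)
    for lo,hi in((-.14,-.03),(-.27,-.16),(-.4,-.29)):
        Q=P[(P[:,2]>.2)&(P[:,2]<.225)&(P[:,1]>lo)&(P[:,1]<hi)]
        o=[]
        for a in(.575,.585,.595,.605):
            A=Q[abs(Q[:,0]-a)<.005]; 
            if len(A)>4:o.append((a,((A[:,1].min()+A[:,1].max())/2).round(4),np.median(A[:,2]).round(4)))
        T=P[(P[:,2]>.2)&(P[:,2]<.24)&(P[:,1]>lo)&(P[:,1]<hi)&(P[:,0]>.525)]
        print(n,o,'tip',np.percentile(T[:,0],[0,2]).round(4) if len(T) else '')
b=cv2.imread('pics/w3.png'); cv2.imwrite('pics/c4.png',b)
E
```

```text
t 7.65 pos [ 0.4914 -0.3466  0.2826] yaw 2.79 tilt 0.04 F [-0.   0.5 -2. ] w 0.0232
slide [ 3.14  0.11 -0.02] twist -0.0
wrist [] tip [0.6341 0.6345]
wrist [(0.575, np.float64(-0.216), np.float64(0.2136)), (0.585, np.float64(-0.2154), np.float64(0.2137)), (0.595, np.float64(-0.2151), np.float64(0.2136)), (0.605, np.float64(-0.2142), np.float64(0.2137))] tip [0.5398 0.544 ]
wrist [(0.575, np.float64(-0.3454), np.float64(0.2139)), (0.585, np.float64(-0.3447), np.float64(0.2137)), (0.595, np.float64(-0.3444), np.float64(0.2139)), (0.605, np.float64(-0.3438), np.float64(0.2138))] tip [0.5462 0.5493]
top [(0.575, np.float64(-0.0868), np.float64(0.2136)), (0.585, np.float64(-0.087), np.float64(0.2135)), (0.595, np.float64(-0.0846), np.float64(0.2131)), (0.605, np.float64(-0.0848), np.float64(0.2129))] tip [0.532  0.5391]
top [(0.575, np.float64(-0.2166), np.float64(0.2131)), (0.585, np.float64(-0.2155), np.float64(0.2136)), (0.595, np.float64(-0.2146), np.float64(0.2134)), (0.605, np.float64(-0.2149), np.float64(0.2121))] tip [0.539  0.5439]
top [(0.575, np.float64(-0.3465), np.float64(0.2135)), (0.585, np.float64(-0.3448), np.float64(0.2139)), (0.595, np.float64(-0.3452), np.float64(0.2125)), (0.605, np.float64(-0.345), np.float64(0.2132))] tip [0.5461 0.5511]
```

View pics/c4.png

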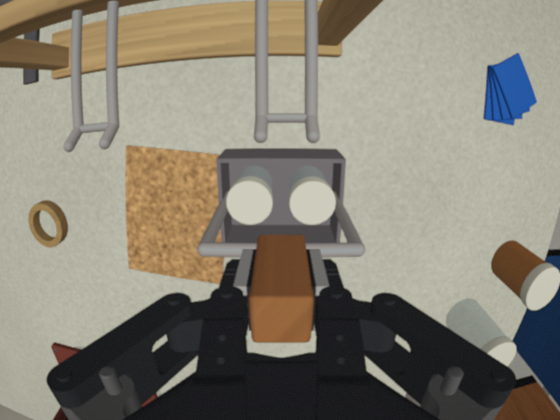

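Basket lined up with hook 2's prongs (262-313, tips at row 137). Insert and lower.

{"fn": "move_arm", "kwargs": {
  "moves": [
    {"slide": [0.3, 0, 0], "twist": 0, "claw": 10},
    {"slide": [0.8, 0, 0], "twist": 0, "claw": 10},
    {"slide": [1.4, 0, 0], "twist": 0, "claw": 10},
    {"slide": [2.0, 0, 0], "twist": 0, "claw": 10},
    {"slide": [2.6, 0, 0], "twist": 0, "claw": 10},
    {"slide": [3.0, 0, 0], "twist": 0, "claw": 10},
    {"slide": [3.1, 0, 0], "twist": 0, "claw": 10},
    {"slide": [3.1, 0, 0], "twist": 0, "claw": 10}
  ]
}}

```text
t: 8.55
eef_pos: [0.5844, -0.3419, 0.2826]
tcp_rot: [1.0, 0.025, -0.0, -0.0]
force: [0.7, 0.0, -1.9]
gripper_width: 0.0234
finger_force: 68.7
```

{"fn": "move_arm", "kwargs": {
  "moves": [
    {"slide": [0, 0, 0.2], "twist": 0, "claw": 10},
    {"slide": [0, 0, 0.5], "twist": 0, "claw": 10},
    {"slide": [0, 0, 0.8], "twist": 0, "claw": 10},
    {"slide": [0, 0, 1.0], "twist": 0, "claw": 10},
    {"slide": [0, 0, 1.1], "twist": 0, "claw": 10},
    {"slide": [0, 0, 1.15], "twist": 0, "claw": 10},
    {"slide": [0, 0, 1.15], "twist": 0, "claw": 10},
    {"slide": [0, 0, 1.15], "twist": 0, "claw": 10}
  ]
}}

```text
t: 9.35
eef_pos: [0.5843, -0.3423, 0.2487]
tcp_rot: [1.0, 0.024, 0.0, 0.0]
force: [-0.5, -0.2, -1.3]
gripper_width: 0.0233
finger_force: 68.9
```

{"fn": "move_arm", "kwargs": {
  "moves": [
    {"slide": [0, 0, 0.05], "twist": 0, "claw": 10},
    {"slide": [0, 0, 0.07], "twist": 0, "claw": 10},
    {"slide": [0, 0, 0.07], "twist": 0, "claw": 10},
    {"slide": [0, 0, 0.07], "twist": 0, "claw": 30},
    {"slide": [0, 0, 0.07], "twist": 0, "claw": 45},
    {"slide": [0, 0, 0.07], "twist": 0, "claw": 55},
    {"slide": [0, 0, 0.07], "twist": 0, "claw": 55},
    {"slide": [0, 0, 0.07], "twist": 0, "claw": 55}
  ]
}}

```text
t: 10.15
eef_pos: [0.5842, -0.3423, 0.2461]
tcp_rot: [1.0, 0.024, -0.0, -0.0]
force: [0.4, -0.4, -0.1]
gripper_width: 0.055
finger_force: 0.0
```

{"fn": "move_arm", "kwargs": {
  "moves": [
    {"slide": [0, 0, -0.3], "twist": 0, "claw": 55},
    {"slide": [0, 0, -0.9], "twist": 0, "claw": 55},
    {"slide": [0, 0, -1.8], "twist": 0, "claw": 55},
    {"slide": [0, 0, -2.8], "twist": 0, "claw": 55},
    {"slide": [0, 0, -3.8], "twist": 0, "claw": 60},
    {"slide": [0, 0, -4.6], "twist": 0, "claw": 60},
    {"slide": [0, 0, -5.0], "twist": 0, "claw": 60},
    {"slide": [0, 0, -5.1], "twist": 0, "claw": 60}
  ]
}}

```text
t: 10.95
eef_pos: [0.5845, -0.3424, 0.4009]
tcp_rot: [1.0, 0.024, 0.001, 0.001]
force: [0.1, 0.5, 0.6]
gripper_width: 0.06
finger_force: 0.0
```

```bash
python3 - <<'E'
from h import *
to(.586,.2215,.40,2.5)
snap('wrist','w4');W=cloud('wrist','w4').reshape(-1,3)
x,y=.585,-.343
Q=W[(W[:,2]>.268)&(W[:,2]<.29)&(abs(W[:,0]-x)<.04)&(abs(W[:,1]-y)<.04)];print(len(Q),Q.min(0),Q.max(0),Q.mean(0))
E
```

```text
t 10.95 pos [ 0.5845 -0.3424  0.4009] yaw 2.79 tilt 0.14 F [0.1 0.5 0.6] w 0.06
slide [ 9.700e-01 -1.877e+01  1.000e-02] twist 0.04
897 [ 0.57178642 -0.35427612  0.2680623 ] [ 0.59648237 -0.32949295  0.27920449] [ 0.58511946 -0.34170011  0.27654187]
```

View pics/w4.png

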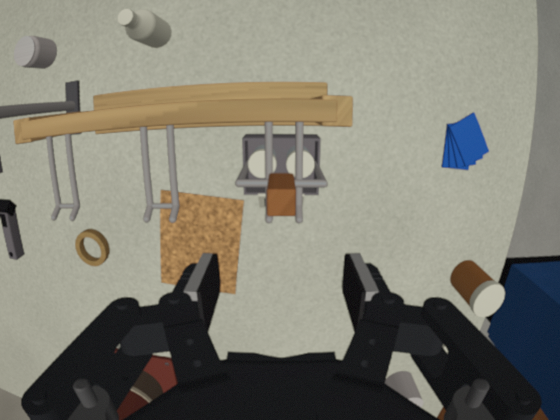

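The shallow basket hangs on hook 2 at (282,183). Now the middle one.

{"fn": "move_arm", "kwargs": {
  "moves": [
    {"slide": [0, -0.4, 0], "twist": 0, "claw": 60},
    {"slide": [0.1, -1.2, 0], "twist": 0, "claw": 60},
    {"slide": [0.1, -2.2, 0], "twist": 0, "claw": 60},
    {"slide": [0.2, -3.3, 0], "twist": 0, "claw": 60},
    {"slide": [0.2, -4.5, 0], "twist": 0, "claw": 60},
    {"slide": [0.3, -5.7, 0], "twist": 0, "claw": 60},
    {"slide": [0.3, -6.9, 0], "twist": 0, "claw": 60},
    {"slide": [0.4, -8.1, 0], "twist": 0, "claw": 60}
  ]
}}

```text
t: 11.8
eef_pos: [0.5832, -0.0966, 0.3979]
tcp_rot: [1.0, 0.025, -0.001, -0.0]
force: [-0.2, 0.7, 0.4]
gripper_width: 0.06
finger_force: 0.0
```

{"fn": "move_arm", "kwargs": {
  "moves": [
    {"slide": [0.1, -1.2, 0], "twist": 0, "claw": 60},
    {"slide": [0.1, -2.4, 0], "twist": 0, "claw": 60},
    {"slide": [0.2, -3.6, 0], "twist": 0, "claw": 60},
    {"slide": [0.3, -4.8, 0], "twist": 0, "claw": 60},
    {"slide": [0.3, -6.0, 0], "twist": 0, "claw": 60},
    {"slide": [0.4, -7.2, 0], "twist": 0, "claw": 60},
    {"slide": [0.4, -8.3, 0], "twist": 0, "claw": 60},
    {"slide": [0.5, -9.3, 0], "twist": 0, "claw": 60}
  ]
}}

```text
t: 12.6
eef_pos: [0.5841, 0.1829, 0.3979]
tcp_rot: [1.0, 0.025, -0.001, 0.0]
force: [-0.5, 0.4, -0.1]
gripper_width: 0.06
finger_force: 0.0
```

{"fn": "move_arm", "kwargs": {
  "moves": [
    {"slide": [0.1, -0.7, 0], "twist": 0, "claw": 60},
    {"slide": [0.1, -1.1, 0], "twist": 0, "claw": 60},
    {"slide": [0.1, -1.4, 0], "twist": 0, "claw": 60},
    {"slide": [0.1, -1.4, 0], "twist": 0, "claw": 60}
  ]
}}

```text
t: 13.0
eef_pos: [0.586, 0.2233, 0.3987]
tcp_rot: [1.0, 0.025, -0.0, 0.0]
force: [-0.1, -0.3, -0.8]
gripper_width: 0.0598
finger_force: 0.0
```

```bash
cat >> h.py <<'E'
def look(tag,x,y):
    snap('wrist',tag);W=cloud('wrist',tag).reshape(-1,3)
    Q=W[(W[:,2]>.268)&(W[:,2]<.29)&(abs(W[:,0]-x)<.04)&(abs(W[:,1]-y)<.04)];print(len(Q),Q.min(0),Q.max(0),Q.mean(0))
    m=Q.mean(0)
    A=W[(abs(W[:,1]-y)<.05)&(abs(W[:,1]-y)>.018)&(W[:,2]>.218)&(W[:,2]<.24)&(abs(W[:,0]-m[0])<.012)]
    c=np.polyfit(A[:,1],A[:,0],1);print('bar',len(A),c)
E
python3 - <<'E'
from h import *
look('w5',.587,.221)
to(.587,.2215,.2465,2.5)
E
```

```text
904 [0.57467419 0.21034074 0.26805404] [0.60004306 0.23488453 0.27891721] [0.58835893 0.22261052 0.27670956]
bar 432 [-0.07240527  0.60431113]
t 13.05 pos [0.5865 0.2222 0.3989] yaw 2.8 tilt 0.04 F [-0.6 -1.2 -0.1] w 0.0603
slide [0.02 0.02 5.08] twist 0.04
```

{"fn": "move_arm", "kwargs": {
  "moves": [
    {"slide": [0.05, 0, 0.8], "twist": -0.1, "claw": 60},
    {"slide": [0.05, 0, 2.0], "twist": -0.17, "claw": 60},
    {"slide": [0.05, 0, 3.2], "twist": -0.17, "claw": 60},
    {"slide": [0.05, 0, 4.2], "twist": -0.17, "claw": 60},
    {"slide": [0.05, 0, 4.8], "twist": -0.17, "claw": 60},
    {"slide": [0.05, 0, 5.0], "twist": -0.17, "claw": 60},
    {"slide": [0.05, 0, 5.05], "twist": -0.17, "claw": 60},
    {"slide": [0.05, 0, 5.05], "twist": -0.17, "claw": 60}
  ]
}}

```text
t: 13.85
eef_pos: [0.5887, 0.2222, 0.2489]
tcp_rot: [0.999, 0.036, 0.001, -0.0]
force: [0.5, 0.0, 0.0]
gripper_width: 0.0597
finger_force: 0.0
```

{"fn": "move_arm", "kwargs": {
  "moves": [
    {"slide": [0, 0, 0], "twist": 0, "claw": 10},
    {"slide": [0, 0, 0], "twist": 0, "claw": 10},
    {"slide": [0, 0, 0], "twist": 0, "claw": 10},
    {"slide": [0, 0, 0], "twist": 0, "claw": 10},
    {"slide": [0, 0, 0], "twist": 0, "claw": 10},
    {"slide": [0, 0, 0], "twist": 0, "claw": 10},
    {"slide": [0, 0, 0], "twist": 0, "claw": 10},
    {"slide": [0, 0, 0], "twist": 0, "claw": 10}
  ],
  "grip_force": 70
}}

```text
t: 14.65
eef_pos: [0.5885, 0.2226, 0.2486]
tcp_rot: [0.999, 0.036, 0.001, -0.0]
force: [-0.3, -0.7, 5.7]
gripper_width: 0.023
finger_force: 68.5
```

{"fn": "move_arm", "kwargs": {
  "moves": [
    {"slide": [0, 0, -0.2], "twist": 0, "claw": 10},
    {"slide": [0, 0, -0.5], "twist": 0, "claw": 10},
    {"slide": [0, 0, -0.8], "twist": 0, "claw": 10},
    {"slide": [0, 0, -1.05], "twist": 0, "claw": 10},
    {"slide": [0, 0, -1.2], "twist": 0, "claw": 10},
    {"slide": [-0.1, 0, -1.2], "twist": 0, "claw": 10},
    {"slide": [-0.4, 0, -1.2], "twist": 0, "claw": 10},
    {"slide": [-0.8, 0, -1.2], "twist": 0, "claw": 10}
  ]
}}

```text
t: 15.45
eef_pos: [0.5632, 0.2207, 0.2831]
tcp_rot: [0.999, 0.036, -0.001, 0.0]
force: [-1.0, -0.2, -2.4]
gripper_width: 0.0233
finger_force: 68.7
```

{"fn": "move_arm", "kwargs": {
  "moves": [
    {"slide": [-0.5, 0, 0], "twist": 0, "claw": 10},
    {"slide": [-1, 0, 0], "twist": 0, "claw": 10},
    {"slide": [-1.5, 0, 0], "twist": 0, "claw": 10},
    {"slide": [-2, 0, 0], "twist": 0, "claw": 10},
    {"slide": [-2.3, 0, 0], "twist": 0, "claw": 10},
    {"slide": [-2.4, 0, 0], "twist": 0, "claw": 10},
    {"slide": [-2.4, 0, 0], "twist": 0.1, "claw": 10},
    {"slide": [-2.4, 0, 0], "twist": 0.16, "claw": 10}
  ]
}}

```text
t: 16.25
eef_pos: [0.4928, 0.2154, 0.2837]
tcp_rot: [1.0, 0.024, 0.0, -0.0]
force: [-0.5, 0.3, -2.0]
gripper_width: 0.0231
finger_force: 68.7
```

```bash
python3 -c "
from h import *
to(.49,-.216,.283,2.8)"
```

```text
t 16.25 pos [0.4928 0.2154 0.2837] yaw 2.79 tilt 0.02 F [-0.5  0.3 -2. ] w 0.0231
slide [-0.79 14.36  0.02] twist -0.0
```

{"fn": "move_arm", "kwargs": {
  "moves": [
    {"slide": [0, 0.3, 0], "twist": 0, "claw": 10},
    {"slide": [-0.1, 0.9, 0], "twist": 0, "claw": 10},
    {"slide": [-0.1, 1.7, 0], "twist": 0, "claw": 10},
    {"slide": [-0.2, 2.6, 0], "twist": 0, "claw": 10},
    {"slide": [-0.3, 3.6, 0], "twist": 0, "claw": 10},
    {"slide": [-0.4, 4.6, 0], "twist": 0, "claw": 10},
    {"slide": [-0.5, 5.6, 0], "twist": 0, "claw": 10},
    {"slide": [-0.5, 6.6, 0], "twist": 0, "claw": 10}
  ]
}}

```text
t: 17.05
eef_pos: [0.4871, 0.0151, 0.2837]
tcp_rot: [1.0, 0.025, -0.0, 0.0]
force: [0.7, -0.1, -2.0]
gripper_width: 0.0231
finger_force: 68.8
```

{"fn": "move_arm", "kwargs": {
  "moves": [
    {"slide": [0, 1.0, 0], "twist": 0, "claw": 10},
    {"slide": [-0.1, 2.0, 0], "twist": 0, "claw": 10},
    {"slide": [-0.1, 3.0, 0], "twist": 0, "claw": 10},
    {"slide": [-0.2, 4.0, 0], "twist": 0, "claw": 10},
    {"slide": [-0.2, 5.0, 0], "twist": 0, "claw": 10},
    {"slide": [-0.3, 6.0, 0], "twist": 0, "claw": 10},
    {"slide": [-0.3, 6.8, 0], "twist": 0, "claw": 10},
    {"slide": [-0.3, 7.4, 0], "twist": 0, "claw": 10}
  ]
}}

```text
t: 17.85
eef_pos: [0.4889, -0.2079, 0.2834]
tcp_rot: [1.0, 0.024, -0.0, 0.0]
force: [0.3, 0.6, -2.3]
gripper_width: 0.0231
finger_force: 68.7
```

{"fn": "move_arm", "kwargs": {
  "moves": [
    {"slide": [0, 0.4, 0], "twist": 0, "claw": 10},
    {"slide": [0, 0.5, 0], "twist": 0, "claw": 10},
    {"slide": [0, 0.5, 0], "twist": 0, "claw": 10},
    {"slide": [0, 0.5, 0], "twist": 0, "claw": 10}
  ]
}}

```text
t: 18.25
eef_pos: [0.4905, -0.2189, 0.2837]
tcp_rot: [1.0, 0.026, -0.0, -0.0]
force: [0.5, 0.7, -1.2]
gripper_width: 0.0232
finger_force: 68.9
```

```bash
python3 -c "
from h import *
to(.579,-.216,.283,2.8)"
```

```text
t 18.25 pos [ 0.4905 -0.2189  0.2837] yaw 2.96 tilt 0.03 F [ 0.5  0.7 -1.2] w 0.0232
slide [2.95 0.05 0.02] twist 0.02
```

{"fn": "move_arm", "kwargs": {
  "moves": [
    {"slide": [0.3, 0, 0], "twist": 0, "claw": 10},
    {"slide": [0.8, 0, 0], "twist": 0, "claw": 10},
    {"slide": [1.4, 0, 0], "twist": 0, "claw": 10},
    {"slide": [2.0, 0, 0], "twist": 0, "claw": 10},
    {"slide": [2.5, 0, 0], "twist": 0, "claw": 10},
    {"slide": [2.9, 0, 0], "twist": 0, "claw": 10},
    {"slide": [2.95, 0, 0], "twist": 0, "claw": 10},
    {"slide": [2.95, 0, 0], "twist": 0, "claw": 10}
  ]
}}

```text
t: 19.05
eef_pos: [0.5787, -0.2153, 0.2835]
tcp_rot: [1.0, 0.025, -0.0, -0.0]
force: [-1.0, -0.1, -1.3]
gripper_width: 0.0231
finger_force: 68.8
```

{"fn": "move_arm", "kwargs": {
  "moves": [
    {"slide": [0, 0, 0.2], "twist": 0, "claw": 10},
    {"slide": [0, 0, 0.5], "twist": 0, "claw": 10},
    {"slide": [0, 0, 0.8], "twist": 0, "claw": 10},
    {"slide": [0, 0, 1.0], "twist": 0, "claw": 10},
    {"slide": [0, 0, 1.1], "twist": 0, "claw": 10},
    {"slide": [0, 0, 1.15], "twist": 0, "claw": 10},
    {"slide": [0, 0, 1.2], "twist": 0, "claw": 10},
    {"slide": [0, 0, 1.2], "twist": 0, "claw": 10}
  ]
}}

```text
t: 19.85
eef_pos: [0.5785, -0.2156, 0.2487]
tcp_rot: [1.0, 0.025, 0.0, 0.0]
force: [-3.9, 0.6, 3.1]
gripper_width: 0.0228
finger_force: 69.9
```

```bash
python3 -c "
from h import *
to(.579,-.216,.248,2.8)"
```

```text
t 19.85 pos [ 0.5785 -0.2156  0.2487] yaw 2.87 tilt 0.02 F [-3.9  0.6  3.1] w 0.0228
slide [0.02 0.01 0.02] twist 0.01
```

{"fn": "move_arm", "kwargs": {
  "moves": [
    {"slide": [0, 0, 0], "twist": 0, "claw": 30},
    {"slide": [0, 0, 0], "twist": 0, "claw": 45},
    {"slide": [0, 0, 0], "twist": 0, "claw": 55},
    {"slide": [0, 0, 0], "twist": 0, "claw": 55},
    {"slide": [0, 0, 0], "twist": 0, "claw": 55},
    {"slide": [0, 0, -0.3], "twist": 0, "claw": 55},
    {"slide": [0, 0, -0.9], "twist": 0, "claw": 55},
    {"slide": [0, 0, -1.8], "twist": 0, "claw": 55}
  ]
}}

```text
t: 20.65
eef_pos: [0.578, -0.2155, 0.3016]
tcp_rot: [1.0, 0.025, -0.001, -0.0]
force: [-0.4, -0.1, 0.6]
gripper_width: 0.0548
finger_force: 0.0
```

{"fn": "move_arm", "kwargs": {
  "moves": [
    {"slide": [0, 0, -1], "twist": 0, "claw": 60},
    {"slide": [0, 0, -2], "twist": 0, "claw": 60},
    {"slide": [0, 0, -2.7], "twist": 0, "claw": 60},
    {"slide": [0, 0, -3.1], "twist": 0, "claw": 60},
    {"slide": [0, 0, -3.3], "twist": 0, "claw": 60},
    {"slide": [0, 0, -3.3], "twist": 0, "claw": 60}
  ]
}}

```text
t: 21.25
eef_pos: [0.5787, -0.2156, 0.4009]
tcp_rot: [1.0, 0.025, 0.0, 0.0]
force: [-0.4, -0.2, 0.0]
gripper_width: 0.06
finger_force: 0.0
```

```bash
python3 -c "
from h import *
look('w6',.579,-.216)
to(.591,.352,.4,2.5)"
```

```text
896 [ 0.56465458 -0.22666764  0.26812543] [ 0.58973514 -0.2023074   0.27924036] [ 0.57861028 -0.21455692  0.27661259]
bar 429 [-0.04187363  0.56960034]
t 21.3 pos [ 0.5785 -0.2156  0.4   ] yaw 2.88 tilt 0.05 F [-0.2  0.  -0. ] w 0.0596
slide [ 1.370e+00 -1.887e+01  1.000e-02] twist 0.05
```

{"fn": "move_arm", "kwargs": {
  "moves": [
    {"slide": [0, -0.4, 0], "twist": 0, "claw": 60},
    {"slide": [0.1, -1.2, 0], "twist": 0, "claw": 60},
    {"slide": [0.1, -2.2, 0], "twist": 0, "claw": 60},
    {"slide": [0.2, -3.3, 0], "twist": 0, "claw": 60},
    {"slide": [0.3, -4.5, 0], "twist": 0, "claw": 60},
    {"slide": [0.4, -5.7, 0], "twist": 0, "claw": 60},
    {"slide": [0.5, -6.9, 0], "twist": 0, "claw": 60},
    {"slide": [0.6, -8.1, 0], "twist": 0, "claw": 60}
  ]
}}

```text
t: 22.1
eef_pos: [0.5836, 0.0304, 0.3999]
tcp_rot: [1.0, 0.025, -0.001, -0.0]
force: [0.2, -0.6, 0.5]
gripper_width: 0.0602
finger_force: 0.0
```

{"fn": "move_arm", "kwargs": {
  "moves": [
    {"slide": [0.1, -1.2, 0], "twist": 0, "claw": 60},
    {"slide": [0.2, -2.4, 0], "twist": 0, "claw": 60},
    {"slide": [0.3, -3.6, 0], "twist": 0, "claw": 60},
    {"slide": [0.4, -4.8, 0], "twist": 0, "claw": 60},
    {"slide": [0.5, -6.0, 0], "twist": 0, "claw": 60},
    {"slide": [0.6, -7.2, 0], "twist": 0, "claw": 60},
    {"slide": [0.7, -8.3, 0], "twist": 0, "claw": 60},
    {"slide": [0.7, -9.3, 0], "twist": 0, "claw": 60}
  ]
}}

```text
t: 22.9
eef_pos: [0.5903, 0.3102, 0.3995]
tcp_rot: [1.0, 0.026, -0.001, 0.0]
force: [1.0, 0.0, -0.2]
gripper_width: 0.06
finger_force: 0.0
```

{"fn": "move_arm", "kwargs": {
  "moves": [
    {"slide": [0, -0.7, 0], "twist": 0, "claw": 60},
    {"slide": [0, -1.2, 0], "twist": 0, "claw": 60},
    {"slide": [0, -1.5, 0], "twist": 0, "claw": 60},
    {"slide": [0, -1.5, 0], "twist": 0, "claw": 60},
    {"slide": [0, -1.5, 0], "twist": 0, "claw": 60}
  ]
}}

```text
t: 23.4
eef_pos: [0.5894, 0.3518, 0.4007]
tcp_rot: [1.0, 0.025, 0.0, 0.0]
force: [0.3, -0.1, 0.3]
gripper_width: 0.0597
finger_force: 0.0
```

```bash
python3 -c "
from h import *
look('w7',.591,.352)
to(.591,.352,.2465,2.5)"
```

```text
885 [0.57810573 0.34128543 0.26804685] [0.60267783 0.36530525 0.27926019] [0.59167158 0.35337481 0.27662894]
bar 429 [-0.00548608  0.59305177]
t 23.45 pos [0.5896 0.3514 0.4009] yaw 2.79 tilt 0.04 F [ 0.6 -0.1 -0.1] w 0.06
slide [ 0.04 -0.02  5.15] twist 0.04
```

{"fn": "move_arm", "kwargs": {
  "moves": [
    {"slide": [0.05, -0.05, 0.8], "twist": 0.15, "claw": 60},
    {"slide": [0.05, -0.05, 2.0], "twist": 0.3, "claw": 60},
    {"slide": [0.05, -0.05, 3.2], "twist": 0.3, "claw": 60},
    {"slide": [0.05, -0.05, 4.2], "twist": 0.3, "claw": 60},
    {"slide": [0.05, -0.05, 4.8], "twist": 0.3, "claw": 60},
    {"slide": [0.05, -0.05, 5.0], "twist": 0.3, "claw": 60},
    {"slide": [0.05, -0.05, 5.1], "twist": 0.3, "claw": 60},
    {"slide": [0.05, -0.05, 5.1], "twist": 0.3, "claw": 60}
  ]
}}

```text
t: 24.25
eef_pos: [0.5911, 0.3539, 0.2488]
tcp_rot: [1.0, 0.004, 0.001, -0.0]
force: [0.0, -0.7, -0.7]
gripper_width: 0.0602
finger_force: 0.0
```

{"fn": "move_arm", "kwargs": {
  "moves": [
    {"slide": [0, 0, 0], "twist": 0, "claw": 10},
    {"slide": [0, 0, 0], "twist": 0, "claw": 10},
    {"slide": [0, 0, 0], "twist": 0, "claw": 10},
    {"slide": [0, 0, 0], "twist": 0, "claw": 10},
    {"slide": [0, 0, 0], "twist": 0, "claw": 10},
    {"slide": [0, 0, 0], "twist": 0, "claw": 10},
    {"slide": [0, 0, 0], "twist": 0, "claw": 10},
    {"slide": [0, 0, 0], "twist": 0, "claw": 10}
  ],
  "grip_force": 70
}}

```text
t: 25.05
eef_pos: [0.591, 0.3543, 0.2488]
tcp_rot: [1.0, 0.004, 0.001, -0.0]
force: [0.8, -1.2, 6.2]
gripper_width: 0.0229
finger_force: 68.5
```

{"fn": "move_arm", "kwargs": {
  "moves": [
    {"slide": [0, 0, -0.2], "twist": 0, "claw": 10},
    {"slide": [0, 0, -0.5], "twist": 0, "claw": 10},
    {"slide": [0, 0, -0.8], "twist": 0, "claw": 10},
    {"slide": [0, 0, -1.05], "twist": 0, "claw": 10},
    {"slide": [0, 0, -1.2], "twist": 0, "claw": 10},
    {"slide": [-0.1, 0, -1.2], "twist": 0, "claw": 10},
    {"slide": [-0.4, 0, -1.2], "twist": 0, "claw": 10},
    {"slide": [-0.8, 0, -1.2], "twist": 0, "claw": 10}
  ]
}}

```text
t: 25.85
eef_pos: [0.5657, 0.3538, 0.283]
tcp_rot: [1.0, 0.004, -0.001, 0.0]
force: [0.3, 0.3, -2.9]
gripper_width: 0.023
finger_force: 68.8
```

{"fn": "move_arm", "kwargs": {
  "moves": [
    {"slide": [-0.5, 0, 0], "twist": 0, "claw": 10},
    {"slide": [-1, 0, 0], "twist": 0, "claw": 10},
    {"slide": [-1.5, 0, 0], "twist": 0, "claw": 10},
    {"slide": [-2, 0, 0], "twist": 0, "claw": 10},
    {"slide": [-2.3, 0, 0], "twist": 0, "claw": 10},
    {"slide": [-2.5, 0, 0], "twist": -0.1, "claw": 10},
    {"slide": [-2.5, 0, 0], "twist": -0.2, "claw": 10},
    {"slide": [-2.5, 0, 0], "twist": -0.3, "claw": 10}
  ]
}}

```text
t: 26.65
eef_pos: [0.4919, 0.3532, 0.2837]
tcp_rot: [1.0, 0.026, 0.0, 0.0]
force: [-0.1, 0.4, -2.6]
gripper_width: 0.0236
finger_force: 68.9
```

```bash
python3 -c "
from h import *
to(.485,-.0905,.283,2.8)"
```

```text
t 26.65 pos [0.4919 0.3532 0.2837] yaw 2.93 tilt 0.02 F [-0.1  0.4 -2.6] w 0.0236
slide [-0.99 14.76  0.03] twist 0.02
```

{"fn": "move_arm", "kwargs": {
  "moves": [
    {"slide": [0, 0.3, 0], "twist": 0, "claw": 10},
    {"slide": [-0.1, 0.9, 0], "twist": 0, "claw": 10},
    {"slide": [-0.1, 1.7, 0], "twist": 0, "claw": 10},
    {"slide": [-0.2, 2.6, 0], "twist": 0, "claw": 10},
    {"slide": [-0.3, 3.6, 0], "twist": 0, "claw": 10},
    {"slide": [-0.4, 4.6, 0], "twist": 0, "claw": 10},
    {"slide": [-0.5, 5.6, 0], "twist": 0, "claw": 10},
    {"slide": [-0.6, 6.6, 0], "twist": 0, "claw": 10}
  ]
}}

```text
t: 27.45
eef_pos: [0.4836, 0.1526, 0.2837]
tcp_rot: [1.0, 0.025, 0.0, -0.0]
force: [0.2, 0.0, -2.5]
gripper_width: 0.0234
finger_force: 68.9
```

{"fn": "move_arm", "kwargs": {
  "moves": [
    {"slide": [0, 1.0, 0], "twist": 0, "claw": 10},
    {"slide": [-0.1, 2.0, 0], "twist": 0, "claw": 10},
    {"slide": [-0.1, 3.0, 0], "twist": 0, "claw": 10},
    {"slide": [-0.2, 4.0, 0], "twist": 0, "claw": 10},
    {"slide": [-0.2, 5.0, 0], "twist": 0, "claw": 10},
    {"slide": [-0.3, 6.0, 0], "twist": 0, "claw": 10},
    {"slide": [-0.3, 6.9, 0], "twist": 0, "claw": 10},
    {"slide": [-0.4, 7.6, 0], "twist": 0, "claw": 10}
  ]
}}

```text
t: 28.25
eef_pos: [0.4828, -0.0764, 0.2837]
tcp_rot: [1.0, 0.024, 0.0, 0.0]
force: [0.4, 0.3, -2.8]
gripper_width: 0.023
finger_force: 69.0
```

{"fn": "move_arm", "kwargs": {
  "moves": [
    {"slide": [0, 0.4, 0], "twist": 0, "claw": 10},
    {"slide": [0, 0.55, 0], "twist": 0, "claw": 10},
    {"slide": [0, 0.55, 0], "twist": 0, "claw": 10},
    {"slide": [0, 0.55, 0], "twist": 0, "claw": 10}
  ]
}}

```text
t: 28.65
eef_pos: [0.484, -0.0889, 0.2837]
tcp_rot: [1.0, 0.026, -0.0, -0.0]
force: [0.3, -0.6, -2.8]
gripper_width: 0.0233
finger_force: 69.1
```

```bash
python3 -c "
from h import *
to(.5725,-.0865,.283,2.8)"
```

```text
t 28.65 pos [ 0.484  -0.0889  0.2837] yaw 2.95 tilt 0.03 F [ 0.3 -0.6 -2.8] w 0.0233
slide [2.95 0.07 0.02] twist 0.02
```

{"fn": "move_arm", "kwargs": {
  "moves": [
    {"slide": [0.3, 0, 0], "twist": 0, "claw": 10},
    {"slide": [0.8, 0.05, 0], "twist": 0, "claw": 10},
    {"slide": [1.4, 0.05, 0], "twist": 0, "claw": 10},
    {"slide": [2.0, 0.05, 0], "twist": 0, "claw": 10},
    {"slide": [2.5, 0.05, 0], "twist": 0, "claw": 10},
    {"slide": [2.9, 0.05, 0], "twist": 0, "claw": 10},
    {"slide": [2.95, 0.05, 0], "twist": 0, "claw": 10},
    {"slide": [2.95, 0.05, 0], "twist": 0, "claw": 10}
  ]
}}

```text
t: 29.45
eef_pos: [0.5723, -0.0867, 0.2834]
tcp_rot: [1.0, 0.025, -0.0, -0.0]
force: [-0.4, -0.1, -3.2]
gripper_width: 0.0229
finger_force: 69.0
```

{"fn": "move_arm", "kwargs": {
  "moves": [
    {"slide": [0, 0, 0.2], "twist": 0, "claw": 10},
    {"slide": [0, 0, 0.5], "twist": 0, "claw": 10},
    {"slide": [0, 0, 0.8], "twist": 0, "claw": 10},
    {"slide": [0, 0, 1.0], "twist": 0, "claw": 10},
    {"slide": [0, 0, 1.1], "twist": 0, "claw": 10},
    {"slide": [0, 0, 1.15], "twist": 0, "claw": 10},
    {"slide": [0, 0, 1.2], "twist": 0, "claw": 10},
    {"slide": [0, 0, 1.2], "twist": 0, "claw": 10}
  ]
}}

```text
t: 30.25
eef_pos: [0.572, -0.0872, 0.2488]
tcp_rot: [1.0, 0.025, 0.0, 0.0]
force: [-5.3, 0.2, 3.9]
gripper_width: 0.0232
finger_force: 70.3
```

{"fn": "move_arm", "kwargs": {
  "moves": [
    {"slide": [0, 0, 0], "twist": 0, "claw": 30},
    {"slide": [0, 0, 0], "twist": 0, "claw": 45},
    {"slide": [0, 0, 0], "twist": 0, "claw": 55},
    {"slide": [0, 0, 0], "twist": 0, "claw": 55},
    {"slide": [0, 0, 0], "twist": 0, "claw": 55},
    {"slide": [0, 0, -0.3], "twist": 0, "claw": 55},
    {"slide": [0, 0, -0.9], "twist": 0, "claw": 55},
    {"slide": [0, 0, -1.8], "twist": 0, "claw": 55}
  ]
}}

```text
t: 31.05
eef_pos: [0.5716, -0.0871, 0.3017]
tcp_rot: [1.0, 0.025, -0.001, -0.0]
force: [0.5, -1.1, 1.9]
gripper_width: 0.0551
finger_force: 0.0
```

{"fn": "move_arm", "kwargs": {
  "moves": [
    {"slide": [0, 0, -1], "twist": 0, "claw": 60},
    {"slide": [0, 0, -2], "twist": 0, "claw": 60},
    {"slide": [0, 0, -2.7], "twist": 0, "claw": 60},
    {"slide": [0, 0, -3.1], "twist": 0, "claw": 60},
    {"slide": [0, 0, -3.3], "twist": 0, "claw": 60},
    {"slide": [0, 0, -3.3], "twist": 0, "claw": 60}
  ]
}}

```text
t: 31.65
eef_pos: [0.5723, -0.0871, 0.4009]
tcp_rot: [1.0, 0.025, 0.0, -0.0]
force: [-0.5, 1.1, -0.4]
gripper_width: 0.0602
finger_force: 0.0
```

```bash
python3 - <<'E'
from h import *
look('w8',.5725,-.0865)
snap('top','t8');P=cloud('top','t8').reshape(-1,3)
for x,y in((.585,-.343),(.5786,-.2146)):
    Q=P[(P[:,2]>.268)&(P[:,2]<.29)&(abs(P[:,0]-x)<.04)&(abs(P[:,1]-y)<.04)];print('block',Q.mean(0))
D=P[(P[:,2]>.022)&(P[:,2]<.06)&(P[:,0]>.30)&(P[:,0]<.55)&(abs(P[:,1]-.25)<.1)]
c,sz,a=cv2.minAreaRect(D[:,:2].astype(np.float32)*1000);print('rect',c,sz,a,D.min(0),D.max(0))
to(.41,.2545,.2,0)
E
```

```text
868 [ 0.56040963 -0.09783225  0.26846017] [ 0.58446036 -0.07371839  0.27920947] [ 0.57352006 -0.08583941  0.27662257]
bar 430 [-0.04671773  0.5684979 ]
block [ 0.58227791 -0.34213081  0.27633446]
block [nan nan nan]
rect (414.344482421875, 255.92779541015625) (46.07084274291992, 142.06402587890625) 88.83387756347656 [0.34350712 0.23170154 0.0222163 ] [0.48534779 0.27808775 0.04644892]
t 31.75 pos [ 0.572  -0.0871  0.3996] yaw 2.88 tilt 0.09 F [-0.4  0.5 -0.4] w 0.0598
slide [ -4.81 -11.64   6.66] twist 0.36<stdin>:5: RuntimeWarning: Mean of empty slice.
  ret = um.true_divide(
```

View pics/t8.png

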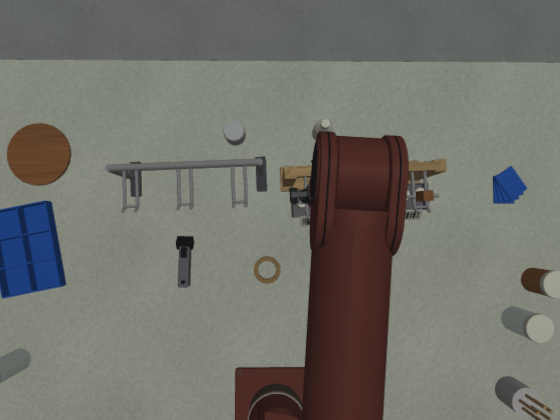

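All three hang on the wooden stand, and the reader is still at (184,260). Go over the reader.

{"fn": "move_arm", "kwargs": {
  "moves": [
    {"slide": [-0.4, -0.4, 0], "twist": 0, "claw": 60},
    {"slide": [-1.0, -1.2, 0], "twist": 0, "claw": 60},
    {"slide": [-1.8, -2.2, 0], "twist": 0.1, "claw": 60},
    {"slide": [-2.6, -3.2, 0], "twist": 0.2, "claw": 60},
    {"slide": [-3.4, -4.2, 0], "twist": 0.3, "claw": 60},
    {"slide": [-4.0, -5.3, 0], "twist": 0.4, "claw": 60},
    {"slide": [-4.6, -6.4, 0], "twist": 0.5, "claw": 60},
    {"slide": [-5.0, -7.5, 0], "twist": 0.6, "claw": 60}
  ]
}}

```text
t: 32.55
eef_pos: [0.4096, 0.1311, 0.3999]
tcp_rot: [1.0, -0.017, -0.0, 0.0]
force: [1.0, 0.4, -0.4]
gripper_width: 0.0604
finger_force: 0.0
```

{"fn": "move_arm", "kwargs": {
  "moves": [
    {"slide": [0, -0.9, 0.4], "twist": 0, "claw": 70},
    {"slide": [0, -1.8, 1.2], "twist": 0, "claw": 70},
    {"slide": [0, -2.6, 2.2], "twist": 0, "claw": 70},
    {"slide": [0, -3.3, 3.2], "twist": 0, "claw": 70},
    {"slide": [0, -3.8, 4.2], "twist": 0, "claw": 70},
    {"slide": [0, -4.0, 5.2], "twist": 0, "claw": 70},
    {"slide": [0, -4.1, 6.0], "twist": 0, "claw": 70},
    {"slide": [0, -4.1, 6.3], "twist": 0, "claw": 70}
  ]
}}

```text
t: 33.35
eef_pos: [0.4136, 0.2524, 0.2084]
tcp_rot: [1.0, -0.016, -0.002, 0.001]
force: [0.2, -0.0, -0.1]
gripper_width: 0.07
finger_force: 0.0
```

```bash
python3 - <<'E'
from h import *
to(.406,.2545,.03,-2)
for n,t in(('wrist','w9'),('top','t9')):
    snap(n,t); W=cloud(n,t).reshape(-1,3)
    D=W[(W[:,2]>.018)&(W[:,2]<.06)&(W[:,0]>.30)&(W[:,0]<.55)&(abs(W[:,1]-.25)<.06)]
    if len(D)<20: print(n,len(D)); continue
    print(n,len(D),D.min(0),D.max(0))
    h=D[(D[:,0]<.44)]
    for a in(.36,.38,.40,.42,.46,.475):
        A=D[abs(D[:,0]-a)<.007]
        if len(A): print(a,A[:,1].min().round(4),A[:,1].max().round(4),A[:,2].max().round(4))
E
```

```text
t 33.35 pos [0.4136 0.2524 0.2084] yaw -1.87 tilt 0.29 F [ 0.2 -0.  -0.1] w 0.07
slide [-0.23 -0.08  5.95] twist 0.02
wrist 4964 [0.34534376 0.23399362 0.01941263] [0.48651104 0.28031741 0.04204193]
0.36 0.2449 0.275 0.0373
0.38 0.2444 0.274 0.0352
0.4 0.2439 0.2738 0.0354
0.42 0.2437 0.2737 0.0376
0.46 0.2348 0.2803 0.042
0.475 0.2341 0.2803 0.0415
top 515 [0.34320867 0.23168497 0.01836326] [0.48527536 0.27828348 0.04441688]
0.36 0.2426 0.2722 0.0393
0.4 0.2574 0.2582 0.0343
0.42 0.2406 0.2697 0.0375
0.46 0.2317 0.2783 0.0444
0.475 0.2324 0.2779 0.0434
```

View pics/w9.png

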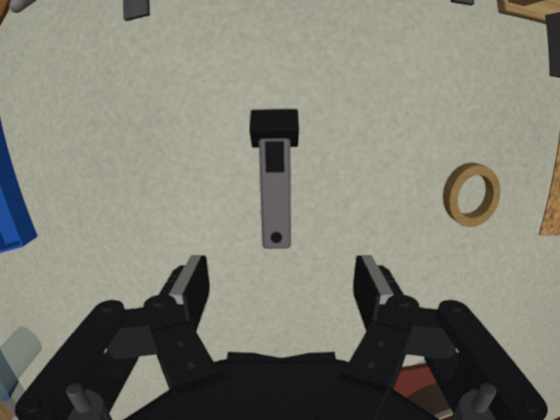

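The reader is centred below at columns 262-290, nose up. Descend.

{"fn": "move_arm", "kwargs": {
  "moves": [
    {"slide": [-0.1, -0.1, 0.6], "twist": -0.08, "claw": 70},
    {"slide": [-0.25, -0.2, 1.6], "twist": -0.08, "claw": 70},
    {"slide": [-0.25, -0.2, 2.8], "twist": -0.08, "claw": 70},
    {"slide": [-0.25, -0.2, 4.0], "twist": -0.08, "claw": 70},
    {"slide": [-0.25, -0.2, 4.9], "twist": -0.08, "claw": 70},
    {"slide": [-0.25, -0.2, 5.5], "twist": -0.08, "claw": 70},
    {"slide": [-0.25, -0.2, 5.7], "twist": -0.08, "claw": 70},
    {"slide": [-0.25, -0.2, 5.7], "twist": -0.08, "claw": 70}
  ]
}}

```text
t: 34.25
eef_pos: [0.4084, 0.2592, 0.0412]
tcp_rot: [1.0, -0.011, 0.0, -0.0]
force: [0.2, 0.8, 0.5]
gripper_width: 0.0697
finger_force: 0.0
```

```bash
python3 - <<'E'
from h import *
to(.406,.258,.020,-1.2)
E
```

```text
t 34.25 pos [0.4084 0.2592 0.0412] yaw -1.31 tilt 0.01 F [0.2 0.8 0.5] w 0.0697
slide [-0.08  0.04  0.71] twist -0.01
```

{"fn": "move_arm", "kwargs": {
  "moves": [
    {"slide": [-0.05, 0, 0.3], "twist": 0, "claw": 70},
    {"slide": [-0.05, 0, 0.6], "twist": 0, "claw": 70},
    {"slide": [-0.05, 0, 0.7], "twist": 0, "claw": 70},
    {"slide": [-0.05, 0, 0.7], "twist": 0, "claw": 15},
    {"slide": [-0.05, 0, 0.7], "twist": 0, "claw": 15},
    {"slide": [-0.05, 0, 0.7], "twist": 0, "claw": 15},
    {"slide": [-0.05, 0, 0.7], "twist": 0, "claw": 15},
    {"slide": [-0.05, 0, 0.7], "twist": 0, "claw": 15}
  ],
  "grip_force": 60
}}

```text
t: 35.05
eef_pos: [0.4068, 0.2595, 0.0202]
tcp_rot: [1.0, -0.011, 0.0, -0.0]
force: [0.4, -1.1, 5.9]
gripper_width: 0.0293
finger_force: 60.2
```

{"fn": "move_arm", "kwargs": {
  "moves": [
    {"slide": [0, 0, 0], "twist": 0, "claw": 15},
    {"slide": [0, 0, 0], "twist": 0, "claw": 15},
    {"slide": [0, 0, 0], "twist": 0, "claw": 15},
    {"slide": [0, 0, 0], "twist": 0, "claw": 15},
    {"slide": [0, 0, 0], "twist": 0, "claw": 15}
  ]
}}

```text
t: 35.55
eef_pos: [0.4068, 0.2595, 0.0202]
tcp_rot: [1.0, -0.011, 0.0, -0.0]
force: [-0.9, 0.1, 5.8]
gripper_width: 0.0293
finger_force: 60.3
```

```bash
python3 - <<'E'
from h import *
to(.406,.258,.22,-1.2)
E
```

```text
t 35.55 pos [0.4068 0.2595 0.0202] yaw -1.29 tilt 0.04 F [-0.9  0.1  5.8] w 0.0293
slide [-0.02  0.05 -6.66] twist -0.01
```

{"fn": "move_arm", "kwargs": {
  "moves": [
    {"slide": [0, 0, -0.4], "twist": 0, "claw": 15},
    {"slide": [0, 0, -1.2], "twist": 0, "claw": 15},
    {"slide": [0.2, 0, -2.4], "twist": 0, "claw": 15},
    {"slide": [0.5, 0, -3.8], "twist": 0, "claw": 15},
    {"slide": [0.8, 0.2, -5.2], "twist": 0, "claw": 15},
    {"slide": [1.1, 0.6, -6.6], "twist": 0, "claw": 15},
    {"slide": [1.3, 1.2, -7.8], "twist": 0, "claw": 15},
    {"slide": [1.5, 2.0, -8.8], "twist": 0, "claw": 15}
  ]
}}

```text
t: 36.35
eef_pos: [0.4499, 0.1987, 0.2866]
tcp_rot: [1.0, -0.01, 0.001, -0.001]
force: [1.2, -0.7, -1.3]
gripper_width: 0.0293
finger_force: 59.6
```

{"fn": "move_arm", "kwargs": {
  "moves": [
    {"slide": [0.1, 0.9, -0.6], "twist": 0, "claw": 15},
    {"slide": [0.2, 1.9, -1.0], "twist": 0, "claw": 15},
    {"slide": [0.3, 2.9, -1.2], "twist": 0, "claw": 15},
    {"slide": [0.4, 4.0, -1.2], "twist": -0.1, "claw": 15},
    {"slide": [0.4, 5.1, -1.2], "twist": -0.2, "claw": 15},
    {"slide": [0.4, 6.2, -1.2], "twist": -0.3, "claw": 15},
    {"slide": [0.4, 7.3, -1.2], "twist": -0.4, "claw": 15},
    {"slide": [0.4, 8.4, -1.2], "twist": -0.51, "claw": 15}
  ]
}}

```text
t: 37.15
eef_pos: [0.4558, -0.0549, 0.3203]
tcp_rot: [1.0, 0.025, 0.0, -0.0]
force: [1.0, -0.2, -1.4]
gripper_width: 0.0294
finger_force: 59.6
```

```bash
python3 - <<'E'
from h import *
to(.4307,-.3505,.32,2.8)
E
```

```text
t 37.15 pos [ 0.4558 -0.0549  0.3203] yaw 2.86 tilt 0.03 F [ 1.  -0.2 -1.4] w 0.0294
slide [-1.33  9.8   0.  ] twist 0.01
```

{"fn": "move_arm", "kwargs": {
  "moves": [
    {"slide": [-0.1, 1.2, 0], "twist": 0, "claw": 15},
    {"slide": [-0.3, 2.4, 0], "twist": 0, "claw": 15},
    {"slide": [-0.5, 3.6, 0], "twist": 0, "claw": 15},
    {"slide": [-0.7, 4.8, 0], "twist": 0, "claw": 15},
    {"slide": [-0.9, 6.0, 0], "twist": 0, "claw": 15},
    {"slide": [-1.1, 7.2, 0], "twist": 0, "claw": 15},
    {"slide": [-1.2, 8.3, 0], "twist": 0, "claw": 15},
    {"slide": [-1.3, 9.1, 0], "twist": 0, "claw": 15}
  ]
}}

```text
t: 37.95
eef_pos: [0.4298, -0.3304, 0.3201]
tcp_rot: [1.0, 0.024, 0.0, -0.0]
force: [1.3, -0.3, -1.4]
gripper_width: 0.0292
finger_force: 59.6
```

{"fn": "move_arm", "kwargs": {
  "moves": [
    {"slide": [0, 0.4, 0], "twist": 0, "claw": 15},
    {"slide": [0, 0.5, 0], "twist": 0, "claw": 15},
    {"slide": [0, 0.5, 0], "twist": 0, "claw": 15},
    {"slide": [0, 0.5, 0], "twist": 0, "claw": 15}
  ]
}}

```text
t: 38.35
eef_pos: [0.4321, -0.342, 0.3199]
tcp_rot: [1.0, 0.025, 0.0, -0.0]
force: [0.5, 0.4, -1.6]
gripper_width: 0.0292
finger_force: 59.6
```

```bash
python3 - <<'E'
from h import *
to(.4307,-.3505,.188,2.8)
snap('wrist','w10'); z=np.load('pics/w10.npz');W=cloud('wrist','w10')
M=R.from_quat(z['q']).as_matrix(); L=(W-z['p'])@M
l=L.reshape(-1,3); k=(l[:,2]<.03)&(l[:,2]>-.06)&(abs(l[:,1])<.035)&(l[:,0]>.03)&(l[:,0]<.12)
Q=l[k];print(len(Q),Q.min(0),Q.max(0));
for a in(.04,.05,.06,.07,.075):
    A=Q[abs(Q[:,0]-a)<.004]
    if len(A):print(a,A.min(0).round(4),A.max(0).round(4))
# label of shallow
P=W.reshape(-1,3)
im=z['im'].reshape(-1,3).astype(int)
E
```

```text
t 38.35 pos [ 0.4321 -0.342   0.3199] yaw 2.91 tilt 0.04 F [ 0.5  0.4 -1.6] w 0.0292
slide [-0.06  0.28  4.4 ] twist 0.01
14746 [ 0.03000119 -0.02369837 -0.02246057] [0.07983385 0.02270336 0.00081935]
0.04 [ 0.036  -0.0228 -0.0179] [ 0.044   0.0223 -0.0016]
0.05 [ 0.046  -0.0236 -0.0179] [ 0.054   0.0227 -0.0051]
0.06 [ 0.056  -0.0234 -0.0225] [ 0.064   0.0226 -0.0139]
0.07 [ 0.066  -0.0237 -0.0181] [ 0.074   0.0227 -0.005 ]
0.075 [ 0.071  -0.0233 -0.0124] [ 0.079   0.0227 -0.0013]
```

View pics/w10.png

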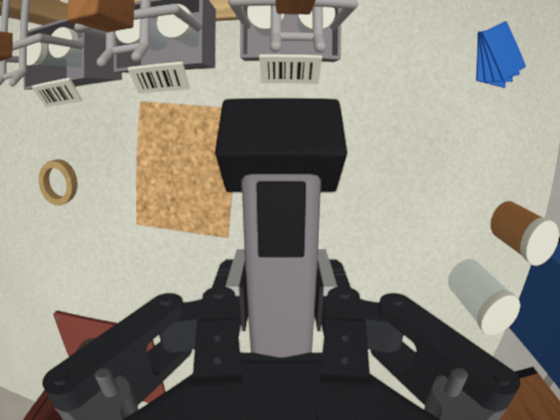

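The wrist view shows the reader square in the grip, with the shallow label ahead at (291,69). Lower to reading height and hold.

{"fn": "move_arm", "kwargs": {
  "moves": [
    {"slide": [-0.05, 0.15, 0.5], "twist": 0, "claw": 15},
    {"slide": [-0.1, 0.27, 1.4], "twist": 0, "claw": 15},
    {"slide": [-0.1, 0.27, 2.5], "twist": 0, "claw": 15},
    {"slide": [-0.1, 0.27, 3.4], "twist": 0, "claw": 15},
    {"slide": [-0.1, 0.27, 4.0], "twist": 0, "claw": 15},
    {"slide": [-0.1, 0.27, 4.3], "twist": 0, "claw": 15},
    {"slide": [-0.1, 0.27, 4.4], "twist": 0, "claw": 15},
    {"slide": [-0.1, 0.27, 4.4], "twist": 0, "claw": 15}
  ]
}}

```text
t: 39.2
eef_pos: [0.4291, -0.3517, 0.1878]
tcp_rot: [1.0, 0.024, 0.0, 0.0]
force: [0.8, 0.3, -1.6]
gripper_width: 0.0291
finger_force: 59.6
```

```bash
python3 - <<'E'
from h import *
to(.4287,-.350,.188,2.8)
snap('wrist','w11'); z=np.load('pics/w11.npz');W=cloud('wrist','w11')
M=R.from_quat(z['q']).as_matrix(); L=(W-z['p'])@M
# label: bright pixels ahead of nose
im=z['im'].astype(int); b=(im.min(2)>130)&(L[...,0]>.08)&(L[...,0]<.14)&(abs(L[...,1])<.2)&(L[...,2]>.0)&(L[...,2]<.09)
n,lab,st,c=cv2.connectedComponentsWithStats(cv2.morphologyEx(b.astype(np.uint8),cv2.MORPH_CLOSE,np.ones((7,7))))
for i in range(1,n):
    if st[i,4]>200: q=L[(lab==i)&b]; print(st[i],np.median(q,0).round(4),q.min(0).round(3),q.max(0).round(3), W[(lab==i)&b].mean(0).round(4))
E
```

```text
t 39.2 pos [ 0.4291 -0.3517  0.1878] yaw 2.81 tilt 0.01 F [ 0.8  0.3 -1.6] w 0.0291
slide [-0.01 -0.06 -0.01] twist 0.0
[ 221    0  146   63 5460] [0.1175 0.0006 0.0451] [ 0.102 -0.037  0.034] [0.14  0.044 0.08 ] [ 0.5457 -0.3461  0.1406]
[  27   32   92   58 2928] [ 0.1136 -0.1243  0.045 ] [ 0.099 -0.174  0.033] [ 0.139 -0.1    0.086] [ 0.5355 -0.2207  0.1415]
```

{"fn": "move_arm", "kwargs": {
  "moves": [
    {"slide": [0.1, 0, 0], "twist": 0, "claw": 15},
    {"slide": [0.1, 0, 0], "twist": 0, "claw": 15},
    {"slide": [0.1, 0, 0], "twist": 0, "claw": 15},
    {"slide": [0.1, 0, 0], "twist": 0, "claw": 15},
    {"slide": [0.1, 0, 0], "twist": 0, "claw": 15},
    {"slide": [0.1, 0, 0], "twist": 0, "claw": 15},
    {"slide": [0.1, 0, 0], "twist": 0, "claw": 15},
    {"slide": [0.1, 0, 0], "twist": 0, "claw": 15}
  ]
}}

```text
t: 40.05
eef_pos: [0.4319, -0.3515, 0.1877]
tcp_rot: [1.0, 0.024, -0.0, -0.0]
force: [-0.7, 0.2, -1.1]
gripper_width: 0.0291
finger_force: 59.6
```

{"fn": "move_arm", "kwargs": {
  "moves": [
    {"slide": [0, 0, 0], "twist": 0, "claw": 15},
    {"slide": [0, 0, 0], "twist": 0, "claw": 15},
    {"slide": [0, 0, 0], "twist": 0, "claw": 15},
    {"slide": [0, 0, 0], "twist": 0, "claw": 15},
    {"slide": [0, 0, 0], "twist": 0, "claw": 15},
    {"slide": [0, 0, 0], "twist": 0, "claw": 15},
    {"slide": [0, 0, 0], "twist": 0, "claw": 15},
    {"slide": [0, 0, 0], "twist": 0, "claw": 15}
  ]
}}

```text
t: 40.85
eef_pos: [0.432, -0.3516, 0.1877]
tcp_rot: [1.0, 0.024, 0.0, -0.0]
force: [-0.2, -1.1, -1.9]
gripper_width: 0.0293
finger_force: 59.6
```

{"fn": "move_arm", "kwargs": {
  "moves": [
    {"slide": [0, 0, 0], "twist": 0, "claw": 15},
    {"slide": [0, 0, 0], "twist": 0, "claw": 15},
    {"slide": [0, 0, 0], "twist": 0, "claw": 15},
    {"slide": [0, 0, 0], "twist": 0, "claw": 15},
    {"slide": [0, 0, 0], "twist": 0, "claw": 15},
    {"slide": [0, 0, 0], "twist": 0, "claw": 15},
    {"slide": [0, 0, 0], "twist": 0, "claw": 15},
    {"slide": [0, 0, 0], "twist": 0, "claw": 15}
  ]
}}

```text
t: 41.65
eef_pos: [0.432, -0.3515, 0.1877]
tcp_rot: [1.0, 0.024, 0.0, -0.0]
force: [0.3, 0.8, -1.3]
gripper_width: 0.0289
finger_force: 59.6
```

```bash
python3 - <<'E'
from h import *
to(.4255,-.2225,.188,2.8)
snap('wrist','w12')
im=cv2.imread('pics/w12.png'); cv2.imwrite('pics/c12.png',im[:210])
E
```

```text
t 41.65 pos [ 0.432  -0.3515  0.1877] yaw 2.79 tilt 0.0 F [ 0.3  0.8 -1.3] w 0.0289
slide [-0.01 -4.31 -0.01] twist -0.0
```

View pics/c12.png

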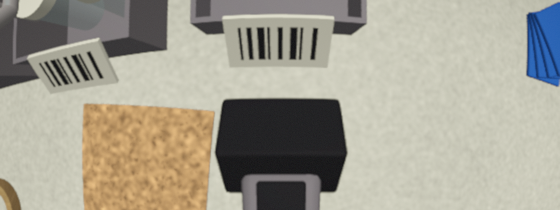

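The shallow label (centre (278,42)) is squarely ahead of the nose. I'll check the line offset from its depth, then move to the middle one.

```bash
cat >> h.py <<'E'
def off(tag,u,v):
    z=np.load(f'pics/{tag}.npz');W=cloud('wrist',tag);M=R.from_quat(z['q']).as_matrix();L=(W-z['p'])@M
    p=np.nanmedian(L[v-3:v+4,u-3:u+4].reshape(-1,3),0); d=p-np.array([.070,0,.0082]); a=np.array([1,0,1])/2**.5
    print('label in tool',p.round(4),'dist',(d@a).round(4),'off',(d-(d@a)*a).round(4))
E
python3 -c "
from h import *
off('w12',278,42)"
```

```text
label in tool [ 0.1111 -0.002   0.0477] dist 0.057 off [ 0.0008 -0.002  -0.0008]
```

{"fn": "move_arm", "kwargs": {
  "moves": [
    {"slide": [0, -0.4, 0], "twist": 0, "claw": 15},
    {"slide": [0, -1.2, 0], "twist": 0, "claw": 15},
    {"slide": [0, -2.2, 0], "twist": 0, "claw": 15},
    {"slide": [0, -3.1, 0], "twist": 0, "claw": 15},
    {"slide": [0, -3.8, 0], "twist": 0, "claw": 15},
    {"slide": [0, -4.2, 0], "twist": 0, "claw": 15},
    {"slide": [0, -4.3, 0], "twist": 0, "claw": 15},
    {"slide": [0, -4.3, 0], "twist": 0, "claw": 15}
  ]
}}

```text
t: 42.5
eef_pos: [0.4257, -0.2228, 0.1879]
tcp_rot: [1.0, 0.025, 0.0, 0.0]
force: [0.1, -0.3, -1.5]
gripper_width: 0.0292
finger_force: 59.6
```

```bash
python3 -c "
from h import *
to(.4255,-.2225,.188,2.8); snap('wrist','w13'); off('w13',279,42)"
```

```text
t 42.5 pos [ 0.4257 -0.2228  0.1879] yaw 2.81 tilt 0.03 F [ 0.1 -0.3 -1.5] w 0.0292
slide [-0.01 -0.01 -0.  ] twist 0.0
label in tool [ 0.1107 -0.0015  0.0448] dist 0.0547 off [ 0.002  -0.0015 -0.002 ]
```

Aim is within about 3 mm. Hold on the middle label.

{"fn": "move_arm", "kwargs": {
  "moves": [
    {"slide": [0, 0, 0], "twist": 0, "claw": 15},
    {"slide": [0, 0, 0], "twist": 0, "claw": 15},
    {"slide": [0, 0, 0], "twist": 0, "claw": 15},
    {"slide": [0, 0, 0], "twist": 0, "claw": 15},
    {"slide": [0, 0, 0], "twist": 0, "claw": 15},
    {"slide": [0, 0, 0], "twist": 0, "claw": 15},
    {"slide": [0, 0, 0], "twist": 0, "claw": 15},
    {"slide": [0, 0, 0], "twist": 0, "claw": 15}
  ]
}}

```text
t: 43.35
eef_pos: [0.4257, -0.2227, 0.1877]
tcp_rot: [1.0, 0.024, 0.0, -0.0]
force: [-1.1, -0.6, -1.6]
gripper_width: 0.029
finger_force: 59.6
```

{"fn": "move_arm", "kwargs": {
  "moves": [
    {"slide": [0, 0, 0], "twist": 0, "claw": 15},
    {"slide": [0, 0, 0], "twist": 0, "claw": 15},
    {"slide": [0, 0, 0], "twist": 0, "claw": 15},
    {"slide": [0, 0, 0], "twist": 0, "claw": 15},
    {"slide": [0, 0, 0], "twist": 0, "claw": 15},
    {"slide": [0, 0, 0], "twist": 0, "claw": 15},
    {"slide": [0, 0, 0], "twist": 0, "claw": 15},
    {"slide": [0, 0, 0], "twist": 0, "claw": 15}
  ]
}}

```text
t: 44.15
eef_pos: [0.4257, -0.2227, 0.1877]
tcp_rot: [1.0, 0.024, -0.0, -0.0]
force: [-1.3, -0.6, -1.2]
gripper_width: 0.0291
finger_force: 59.6
```

{"fn": "move_arm", "kwargs": {
  "moves": [
    {"slide": [0, 0, 0], "twist": 0, "claw": 15},
    {"slide": [0, 0, 0], "twist": 0, "claw": 15},
    {"slide": [0, 0, 0], "twist": 0, "claw": 15},
    {"slide": [0, 0, 0], "twist": 0, "claw": 15},
    {"slide": [0, 0, 0], "twist": 0, "claw": 15},
    {"slide": [0, 0, 0], "twist": 0, "claw": 15},
    {"slide": [0, 0, 0], "twist": 0, "claw": 15},
    {"slide": [0, 0, 0], "twist": 0, "claw": 15}
  ]
}}

```text
t: 44.95
eef_pos: [0.4257, -0.2227, 0.1877]
tcp_rot: [1.0, 0.024, -0.0, -0.0]
force: [-0.6, 0.1, -1.3]
gripper_width: 0.0292
finger_force: 59.6
```

{"fn": "move_arm", "kwargs": {
  "moves": [
    {"slide": [0, -0.4, 0], "twist": 0, "claw": 15},
    {"slide": [0, -1.2, 0], "twist": 0, "claw": 15},
    {"slide": [0, -2.2, 0], "twist": 0, "claw": 15},
    {"slide": [0, -3.1, 0], "twist": 0, "claw": 15},
    {"slide": [0, -3.8, 0], "twist": 0, "claw": 15},
    {"slide": [0, -4.2, 0], "twist": 0, "claw": 15},
    {"slide": [0, -4.3, 0], "twist": 0, "claw": 15},
    {"slide": [0, -4.3, 0], "twist": 0, "claw": 15}
  ]
}}

```text
t: 45.75
eef_pos: [0.4194, -0.094, 0.1878]
tcp_rot: [1.0, 0.025, 0.0, 0.0]
force: [0.3, -0.7, -1.9]
gripper_width: 0.0291
finger_force: 59.6
```

```bash
python3 -c "
from h import *
to(.4195,-.094,.188,2.8); snap('wrist','w14'); off('w14',279,42)"
```

```text
t 45.75 pos [ 0.4194 -0.094   0.1878] yaw 2.82 tilt 0.02 F [ 0.3 -0.7 -1.9] w 0.0291
slide [ 0.    0.   -0.01] twist 0.0
label in tool [ 0.1105 -0.0015  0.0438] dist 0.0538 off [ 0.0024 -0.0015 -0.0024]
```

{"fn": "move_arm", "kwargs": {
  "moves": [
    {"slide": [0, 0, 0], "twist": 0, "claw": 15},
    {"slide": [0, 0, 0], "twist": 0, "claw": 15},
    {"slide": [0, 0, 0], "twist": 0, "claw": 15},
    {"slide": [0, 0, 0], "twist": 0, "claw": 15},
    {"slide": [0, 0, 0], "twist": 0, "claw": 15},
    {"slide": [0, 0, 0], "twist": 0, "claw": 15},
    {"slide": [0, 0, 0], "twist": 0, "claw": 15},
    {"slide": [0, 0, 0], "twist": 0, "claw": 15}
  ]
}}

```text
t: 46.6
eef_pos: [0.4194, -0.0938, 0.1877]
tcp_rot: [1.0, 0.024, -0.0, -0.0]
force: [-0.2, 0.6, -0.6]
gripper_width: 0.0291
finger_force: 59.6
```

{"fn": "move_arm", "kwargs": {
  "moves": [
    {"slide": [0, 0, 0], "twist": 0, "claw": 15},
    {"slide": [0, 0, 0], "twist": 0, "claw": 15},
    {"slide": [0, 0, 0], "twist": 0, "claw": 15},
    {"slide": [0, 0, 0], "twist": 0, "claw": 15},
    {"slide": [0, 0, 0], "twist": 0, "claw": 15},
    {"slide": [0, 0, 0], "twist": 0, "claw": 15},
    {"slide": [0, 0, 0], "twist": 0, "claw": 15},
    {"slide": [0, 0, 0], "twist": 0, "claw": 15}
  ]
}}

```text
t: 47.4
eef_pos: [0.4194, -0.0939, 0.1877]
tcp_rot: [1.0, 0.024, -0.0, -0.0]
force: [0.4, -0.3, -0.5]
gripper_width: 0.0293
finger_force: 59.6
```

{"fn": "move_arm", "kwargs": {
  "moves": [
    {"slide": [0, 0, 0], "twist": 0, "claw": 15},
    {"slide": [0, 0, 0], "twist": 0, "claw": 15},
    {"slide": [0, 0, 0], "twist": 0, "claw": 15},
    {"slide": [0, 0, 0], "twist": 0, "claw": 15},
    {"slide": [0, 0, 0], "twist": 0, "claw": 15},
    {"slide": [0, 0, 0], "twist": 0, "claw": 15},
    {"slide": [0, 0, 0], "twist": 0, "claw": 15},
    {"slide": [0, 0, 0], "twist": 0, "claw": 15}
  ]
}}

```text
t: 48.2
eef_pos: [0.4194, -0.0939, 0.1877]
tcp_rot: [1.0, 0.024, -0.0, -0.0]
force: [0.1, 0.0, -1.7]
gripper_width: 0.0288
finger_force: 59.6
```

{"fn": "move_arm", "kwargs": {
  "moves": [
    {"slide": [0, 0, 0.4], "twist": 0, "claw": 15},
    {"slide": [0, 0, 1.1], "twist": 0, "claw": 15},
    {"slide": [0, 0, 1.9], "twist": 0, "claw": 15},
    {"slide": [0, 0, 2.6], "twist": 0, "claw": 15},
    {"slide": [0, 0.1, 2.9], "twist": 0, "claw": 15},
    {"slide": [0, 0.5, 3.0], "twist": 0, "claw": 15},
    {"slide": [-0.1, 1.2, 3.0], "twist": 0, "claw": 15},
    {"slide": [-0.2, 2.0, 3.0], "twist": 0, "claw": 15}
  ]
}}

```text
t: 49.0
eef_pos: [0.4168, -0.1554, 0.0984]
tcp_rot: [1.0, 0.025, 0.001, 0.0]
force: [0.9, 0.1, -1.2]
gripper_width: 0.029
finger_force: 59.6
```

```bash
python3 - <<'E'
from h import *
for n,t in(('side','s15'),('wrist','w15')):
    snap(n,t); z=np.load(f'pics/{t}.npz');W=cloud(n,t);hsv=cv2.cvtColor(z['im'],cv2.COLOR_RGB2HSV)
    k=(hsv[...,0]<25)&(hsv[...,1]>90)&(abs(W[...,2])<.02)&(W[...,0]<.53)&(W[...,0]>.3)&(W[...,1]<-.1)&(W[...,1]>-.32)
    P=W[k][:,:2].astype(np.float32)*1000; print(n,len(P),cv2.minAreaRect(P), P.min(0),P.max(0))
W=cloud('top','top0');z=np.load('pics/top0.npz');hsv=cv2.cvtColor(z['im'],cv2.COLOR_RGB2HSV)
k=(hsv[...,0]<25)&(hsv[...,1]>90)&(abs(W[...,2])<.02)&(W[...,0]<.53)&(W[...,0]>.3)&(W[...,1]<-.1)&(W[...,1]>-.32)
P=W[k][:,:2].astype(np.float32)*1000; print(len(P),cv2.minAreaRect(P))
to(.41,-.202,.0245,-3.7)
E
```

```text
side 1902 ((413.94964599609375, -202.83779907226562), (155.23974609375, 190.56100463867188), 85.09628295898438) [ 314.258   -273.23935] [ 511.8228  -119.97816]
wrist 20829 ((425.7128601074219, -201.4912109375), (149.0282440185547, 162.9051513671875), 85.10635375976562) [ 340.43503 -281.88223] [ 512.9662  -123.30343]
3389 ((412.0759582519531, -201.54620361328125), (148.99781799316406, 188.82595825195312), 85.10951232910156)
t 49.1 pos [ 0.4164 -0.1581  0.0985] yaw 2.54 tilt 0.12 F [-0.2  0.2 -1.1] w 0.0295
slide [-0.28  1.45  2.47] twist 0.78
```

{"fn": "move_arm", "kwargs": {
  "moves": [
    {"slide": [-0.1, 0.5, 0], "twist": 0.2, "claw": 15},
    {"slide": [-0.2, 1.0, 0], "twist": 0.5, "claw": 15},
    {"slide": [-0.25, 1.35, 0.3], "twist": 0.8, "claw": 15},
    {"slide": [-0.25, 1.45, 0.8], "twist": 0.92, "claw": 15},
    {"slide": [-0.25, 1.45, 1.4], "twist": 0.92, "claw": 15},
    {"slide": [-0.25, 1.45, 1.9], "twist": 0.92, "claw": 15},
    {"slide": [-0.25, 1.45, 2.2], "twist": 0.92, "claw": 15},
    {"slide": [-0.25, 1.45, 2.2], "twist": 0.92, "claw": 15}
  ]
}}

```text
t: 49.9
eef_pos: [0.4099, -0.1979, 0.0304]
tcp_rot: [0.999, -0.04, -0.001, -0.0]
force: [0.1, -0.2, -1.2]
gripper_width: 0.0295
finger_force: 59.7
```

```bash
python3 - <<'E'
from h import *
to(.41,-.202,.0245,-4.9)
E
```

```text
t 49.9 pos [ 0.4099 -0.1979  0.0304] yaw -4.63 tilt 0.15 F [ 0.1 -0.2 -1.2] w 0.0295
slide [0.01 0.14 0.2 ] twist 0.03
```

{"fn": "move_arm", "kwargs": {
  "moves": [
    {"slide": [0, 0.1, 0.05], "twist": 0, "claw": 15},
    {"slide": [0, 0.12, 0.12], "twist": 0, "claw": 15},
    {"slide": [0, 0.12, 0.18], "twist": 0, "claw": 15},
    {"slide": [0, 0.12, 0.2], "twist": 0, "claw": 15},
    {"slide": [0, 0.12, 0.2], "twist": 0, "claw": 15},
    {"slide": [0, 0.12, 0.2], "twist": 0, "claw": 15}
  ]
}}

```text
t: 50.5
eef_pos: [0.4108, -0.2014, 0.0258]
tcp_rot: [0.999, -0.04, 0.0, 0.0]
force: [-0.3, -0.3, -2.1]
gripper_width: 0.029
finger_force: 59.7
```

```bash
python3 - <<'E'
from h import *
to(.41,-.202,.0245,-4.9)
E
```

```text
t 50.5 pos [ 0.4108 -0.2014  0.0258] yaw -4.56 tilt 0.01 F [-0.3 -0.3 -2.1] w 0.029
slide [-0.02  0.02  0.04] twist 0.04
```

{"fn": "move_arm", "kwargs": {
  "moves": [
    {"slide": [0, 0, 0.03], "twist": 0, "claw": 15},
    {"slide": [0, 0, 0.06], "twist": 0, "claw": 15},
    {"slide": [0, 0, 0.06], "twist": 0, "claw": 15},
    {"slide": [0, 0, 0.06], "twist": 0, "claw": 35},
    {"slide": [0, 0, 0.06], "twist": 0, "claw": 50},
    {"slide": [0, 0, 0.06], "twist": 0, "claw": 60},
    {"slide": [0, 0, 0.0], "twist": 0, "claw": 60},
    {"slide": [0, 0, -0.1], "twist": 0, "claw": 60}
  ]
}}

```text
t: 51.3
eef_pos: [0.4105, -0.2014, 0.0288]
tcp_rot: [0.999, -0.04, -0.0, -0.0]
force: [-0.8, 0.2, -1.1]
gripper_width: 0.0598
finger_force: 0.0
```

{"fn": "move_arm", "kwargs": {
  "moves": [
    {"slide": [0, 0, -0.4], "twist": 0, "claw": 60},
    {"slide": [0, 0, -1.2], "twist": 0, "claw": 60},
    {"slide": [0, 0, -2.2], "twist": 0, "claw": 60},
    {"slide": [0, 0, -3.4], "twist": 0, "claw": 60},
    {"slide": [0, 0, -4.6], "twist": 0, "claw": 60},
    {"slide": [0, 0, -5.6], "twist": 0, "claw": 60},
    {"slide": [0, 0, -6.3], "twist": 0, "claw": 60},
    {"slide": [0, 0, -6.5], "twist": 0, "claw": 60}
  ]
}}

```text
t: 52.1
eef_pos: [0.4116, -0.2019, 0.2271]
tcp_rot: [0.999, -0.04, 0.002, 0.001]
force: [0.3, -0.0, -0.1]
gripper_width: 0.0601
finger_force: 0.0
```

```bash
python3 - <<'E'
from h import *
to(.41,-.202,.0245,-4.9)
snap('side','s16'); snap('wrist','w16')
a=cv2.imread('pics/s16.png')[60:400,140:460]; b=cv2.imread('pics/w16.png')[:340]
cv2.imwrite('pics/c16.png',cv2.resize(np.hstack([a,b]),(800,309)))
E
```

```text
t 52.1 pos [ 0.4116 -0.2019  0.2271] yaw -4.57 tilt 0.28 F [ 0.3 -0.  -0.1] w 0.0601
slide [-0.09 -0.    6.75] twist 0.04
```

View pics/c16.png

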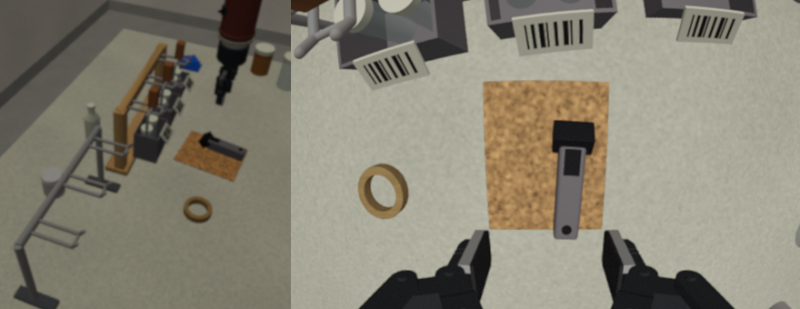

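The reader now lies off-centre on the mat, about 25 mm to the right and tilted, so it seems to have been knocked after release. I'll measure it and place it again.

```bash
cat >> h.py <<'E'
def reader(tag):
    snap('wrist',tag);W=cloud('wrist',tag).reshape(-1,3)
    D=W[(W[:,2]>.02)&(W[:,2]<.06)&(W[:,0]>.30)&(W[:,0]<.53)&(abs(W[:,1]+.2)<.09)]
    D=D[D[:,2]>.028]
    print(len(D),D.min(0).round(4),D.max(0).round(4)); r=cv2.minAreaRect(D[:,:2].astype(np.float32)*1000);print(r)
    tip=D[:,0].max(); xs=np.arange(tip-.13,tip-.05,.012); o=[]
    for a in xs:
        A=D[abs(D[:,0]-a)<.004]
        if len(A)>5:o.append((a,(A[:,1].min()+A[:,1].max())/2,A[:,1].max()-A[:,1].min()))
    o=np.array(o);print(o.round(4).tolist()); k=abs(o[:,2]-.03)<.004; c=np.polyfit(o[k,0],o[k,1],1); print('yaw',np.degrees(np.arctan(c[0])),'mid x',tip-.078,'y',np.polyval(c,tip-.078))
E
python3 -c "
from h import *
reader('w17'); to(.41,-.202,.0245,-4.9)"
```

```text
4342 [ 0.3176 -0.2578  0.028 ] [ 0.46   -0.203   0.0463]
((388.2884826660156, -226.93411254882812), (46.50578308105469, 140.210693359375), 82.9967269897461)
[[0.33, -0.2181, 0.0297], [0.342, -0.2194, 0.0305], [0.354, -0.221, 0.0301], [0.366, -0.2228, 0.0297], [0.378, -0.2244, 0.0294], [0.39, -0.2264, 0.0315], [0.402, -0.228, 0.0311]]
yaw -8.001324668490934 mid x 0.3820486317886008 y -0.22511847776744726
t 52.25 pos [ 0.4105 -0.2014  0.2236] yaw -4.56 tilt 0.0 F [-0.3  0.3 -0.3] w 0.0598
slide [-0.01  0.02  6.64] twist 0.04
```

{"fn": "move_arm", "kwargs": {
  "moves": [
    {"slide": [-0.3, 0.3, 0.4], "twist": 0.2, "claw": 70},
    {"slide": [-0.7, 0.6, 1.2], "twist": 0.43, "claw": 70},
    {"slide": [-0.95, 0.86, 2.4], "twist": 0.43, "claw": 70},
    {"slide": [-0.95, 0.86, 3.6], "twist": 0.43, "claw": 70},
    {"slide": [-0.95, 0.86, 4.7], "twist": 0.43, "claw": 70},
    {"slide": [-0.95, 0.86, 5.5], "twist": 0.43, "claw": 70},
    {"slide": [-0.95, 0.86, 5.8], "twist": 0.43, "claw": 70},
    {"slide": [-0.95, 0.86, 5.8], "twist": 0.43, "claw": 70}
  ]
}}

```text
t: 53.05
eef_pos: [0.3782, -0.2246, 0.0479]
tcp_rot: [0.998, -0.07, -0.002, -0.001]
force: [0.3, -0.3, 0.3]
gripper_width: 0.0704
finger_force: 0.0
```

```bash
python3 -c "
from h import *
to(.380,-.2248,.0245,-8)"
```

```text
t 53.05 pos [ 0.3782 -0.2246  0.0479] yaw -8.07 tilt 0.24 F [ 0.3 -0.3  0.3] w 0.0704
slide [ 0.07 -0.    0.78] twist -0.01
```

{"fn": "move_arm", "kwargs": {
  "moves": [
    {"slide": [0.05, 0, 0.3], "twist": 0, "claw": 70},
    {"slide": [0.05, 0, 0.6], "twist": 0, "claw": 70},
    {"slide": [0.05, 0, 0.74], "twist": 0, "claw": 70},
    {"slide": [0.05, 0, 0.74], "twist": 0, "claw": 15},
    {"slide": [0.05, 0, 0.74], "twist": 0, "claw": 15},
    {"slide": [0.05, 0, 0.74], "twist": 0, "claw": 15},
    {"slide": [0.05, 0, 0.74], "twist": 0, "claw": 15},
    {"slide": [0.05, 0, 0.74], "twist": 0, "claw": 15}
  ]
}}

```text
t: 53.85
eef_pos: [0.3821, -0.2254, 0.0281]
tcp_rot: [0.998, -0.07, 0.001, 0.0]
force: [-1.5, 0.5, 5.5]
gripper_width: 0.0291
finger_force: 59.9
```

{"fn": "move_arm", "kwargs": {
  "moves": [
    {"slide": [0, 0, 0], "twist": 0, "claw": 15},
    {"slide": [0, 0, -0.2], "twist": 0, "claw": 15},
    {"slide": [0, 0, -0.5], "twist": 0, "claw": 15},
    {"slide": [0.3, -0.3, -0.5], "twist": -0.1, "claw": 15},
    {"slide": [0.7, -0.7, -0.5], "twist": -0.3, "claw": 15},
    {"slide": [0.92, -0.9, -0.5], "twist": -0.4, "claw": 15},
    {"slide": [0.92, -0.9, -0.5], "twist": -0.4, "claw": 15},
    {"slide": [0.92, -0.9, -0.3], "twist": -0.4, "claw": 15}
  ]
}}

```text
t: 54.65
eef_pos: [0.4133, -0.2021, 0.0365]
tcp_rot: [0.999, -0.041, 0.0, 0.0]
force: [-0.2, -0.9, -1.8]
gripper_width: 0.0289
finger_force: 59.3
```

```bash
python3 -c "
from h import *
to(.411,-.202,.0255,-4.9)"
```

```text
t 54.65 pos [ 0.4133 -0.2021  0.0365] yaw -4.75 tilt 0.03 F [-0.2 -0.9 -1.8] w 0.0289
slide [-0.08  0.    0.37] twist 0.02
```

{"fn": "move_arm", "kwargs": {
  "moves": [
    {"slide": [-0.05, 0, 0.1], "twist": 0, "claw": 15},
    {"slide": [-0.08, 0, 0.2], "twist": 0, "claw": 15},
    {"slide": [-0.08, 0, 0.28], "twist": 0, "claw": 15},
    {"slide": [-0.08, 0, 0.3], "twist": 0, "claw": 15},
    {"slide": [-0.08, 0, 0.3], "twist": 0, "claw": 15},
    {"slide": [-0.08, 0, 0.3], "twist": 0, "claw": 35},
    {"slide": [-0.08, 0, 0.3], "twist": 0, "claw": 50},
    {"slide": [-0.08, 0, 0.3], "twist": 0, "claw": 60}
  ]
}}

```text
t: 55.45
eef_pos: [0.4104, -0.2022, 0.0275]
tcp_rot: [0.999, -0.042, 0.0, 0.0]
force: [0.7, -0.1, -0.9]
gripper_width: 0.0594
finger_force: 0.0
```

{"fn": "move_arm", "kwargs": {
  "moves": [
    {"slide": [0, 0, 0], "twist": 0, "claw": 60},
    {"slide": [0, 0, -0.3], "twist": 0, "claw": 60},
    {"slide": [0, 0, -1], "twist": 0, "claw": 60},
    {"slide": [0, 0, -2], "twist": 0, "claw": 60},
    {"slide": [0, 0, -3.2], "twist": 0, "claw": 60},
    {"slide": [0, 0, -4.4], "twist": 0, "claw": 60},
    {"slide": [0, 0, -5.4], "twist": 0, "claw": 60},
    {"slide": [0, 0, -6.2], "twist": 0, "claw": 60}
  ]
}}

```text
t: 56.25
eef_pos: [0.4107, -0.2022, 0.2163]
tcp_rot: [0.999, -0.042, 0.001, 0.0]
force: [0.3, 1.3, 0.1]
gripper_width: 0.0602
finger_force: 0.0
```

```bash
python3 -c "
from h import *
to(.411,-.202,.0255,-4.9); reader('w18'); snap('top','t18'); snap('side','s18')
P=cloud('side','s18').reshape(-1,3)
for x,y in((.585,-.343),(.5786,-.2146),(.5735,-.0858)):
    Q=P[(P[:,2]>.25)&(P[:,2]<.285)&(abs(P[:,0]-x)<.04)&(abs(P[:,1]-y)<.04)];print(len(Q),np.median(Q,0),Q[:,2].max())
"
```

```text
t 56.25 pos [ 0.4107 -0.2022  0.2163] yaw -4.81 tilt 0.14 F [0.3 1.3 0.1] w 0.0602
slide [-0.   -0.01  6.36] twist 0.01
4772 [ 0.3468 -0.2307  0.028 ] [ 0.4872 -0.182   0.0462]
((416.41278076171875, -202.1000213623047), (46.10447692871094, 138.86231994628906), 85.08361053466797)
[[0.3572, -0.1973, 0.0296], [0.3692, -0.1977, 0.0302], [0.3812, -0.1988, 0.03], [0.3932, -0.1997, 0.0296], [0.4052, -0.2008, 0.0292], [0.4172, -0.2017, 0.0289], [0.4292, -0.2028, 0.0307]]
yaw -4.532433258588175 mid x 0.40920549097975295 y -0.2011003617646417
134 [ 0.58004082 -0.33411005  0.27038465] 0.28243647398263727
157 [ 0.57387707 -0.20771934  0.27119719] 0.2814353320756533
180 [ 0.56830399 -0.07878784  0.27154608] 0.281402420479376
```

View pics/w18.png

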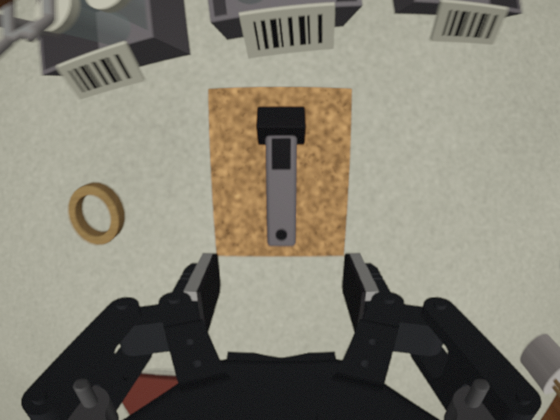

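The reader lies flat and centred on the mat (nose (281,124), tail (281,236)), and all three baskets still hang on the wooden stand. Handing in.

```bash
python3 -c "
from cell import bot
print(bot.hand_in())"
```

```text
the job is handed in; nothing more can be done
None
```

I handed the job in at about 56 s: all three baskets hang on the wooden stand, labels forward. I held the reader for at least two seconds on each label in order, shallow, middle, deep, but got no signal that any read registered. The reader shifted off-centre on the mat after I released it, so I picked it up again, and it now lies flat in the middle.

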